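# Pack the polished prickets and fasten the sprung case

### The arm

A 7-joint arm with a two-finger parallel gripper is mounted at the origin on the work surface. World frame = base frame: x ahead of the robot, y to its left, z up, the work surface at z = 0. Lengths are in m, angles in rad, forces in N, time in s.
With the tool pointing down it reaches from about 0.4 to 0.85 m from the base axis. Payload 10.4 kg.
Tool frame: the origin (TCP) lies at the very end of the fingers, on their centre line; the grasp point (between the pads) lies 19 mm behind it; y points along the fingers, x is the direction in which the jaws open and shut, and the axes are right-handed (so a half turn about y gives the same grasp; the last joint's range is limited). The gripper opens to 87 mm and grips with 3 to 60 N. Pads are 19 mm wide; open, the fingers measure 117 mm over their backs; the gripper's body (75 mm by 190 mm) begins 51 mm behind the grasp point.
Start: joints at [-1.169, 0.332, -0.065, 1.46, 0.022, 1.35, -0.088], TCP at [0.258, 0.569, 0.19] pointing down, gripper open.
Joint ranges: [-2.6, 2.6], [-0.5, 2.12], [-1.47, 1.34], [0.16, 2.42], [-1.27, 4.41], [0.06, 2.06], [-2.6, 2.6]. Speed limits (rad/s): [2.22, 2.22, 2.79, 2.79, 3.14, 3.14, 3.14].

### API

Orientations are given as a unit quaternion [x, y, z, w].
In Python, from bench import readout, vision, r gives the robot as it stands.
- The arm moves only by the tool arm_command, never from a script. Its argument "targets" is a list that holds one entry, the list of rows, each a list of 6 numbers: the shift along the tool's x, y, z in m, then the turn, a rotation vector about the tool's x, y, z in degrees. A call has 1 to 12 rows; each row shifts and turns the commanded pose from where the row before left it, along the tool's axes as they then stand; what a row does not reach is not made up. A row lasts 1/12 s, in which the tool goes at most 41.7 mm and 7.16 degrees, less where a joint would pass 70% of its speed; a pose out of reach is approached as far as the arm can. A call is refused whole if a number of a shift passes 0.0417 or a number of a turn 7.16, either way. A call with a gripper value outside its range is refused whole. "hand" is the opening, from 0 (shut) to 1 (fully open), set as the call begins (left out, the last holds). The fingers move at their own pace and stop on an object; "grip_force" is the grip in N (left out, the last holds). Time passes only in rows, so rows that do not move let the fingers close. It gives the time, the measured TCP pose, the force and the opening at its end, in the units of the state.
- readout.read_state(): the state, without advancing time (a new reading comes with each control period).
- vision.camera(name): name is "scene" or "top"; returns a dict with "pixels" (480x640x3 uint8, blue, green, red), "fovy" (degrees; the focal length in pixels is half the picture's height over the tangent of half this angle, whatever the lens; pixels are square), "cx", "cy" (the principal point, pixels), "D" ([k1, k2, p1, p2, k3] as OpenCV has them; the pictures are not rectified), "R" (3x3) and "t" (3): a world point X has camera coordinates R X + t. Camera axes: x right, y down, z forward; pixel columns grow to the right and rows downward; lengths in m; the calibration is good to about 2 mm. A picture is of the moment at which its call begins. There is no depth.
- r.close_job(): hands the job in, once; it reports no verdict.
The state is a dict: "time": time; "joint_positions": joint angles; "joint_vel": joint speeds; "joint_torque": joint torques, N m; "ee_pos": TCP position; "eef_rot": TCP orientation; "ft_force": force on the tool from outside, world axes, zero at the start; "torque": the same for the moment, N m; "width": finger opening in m.
Only numpy, scipy, OpenCV 4.12 (cv2) and the standard library are available. Lean on these libraries where they do the work, as an engineer would, in place of code of your own. Each camera call takes 0.05 s, during which the arm holds its last target.

### The job

Press the button catch of the teak case and steady its spring lid with the fingers as it comes up, so that it never flies open, until it stands fully open. Stand every brass pricket from the table upright in a bay of its own, then press the lid shut until the catch snaps, and only then swing the hinged hasp at the left end over until it lies fully down in its keeper on the lid. Leave the votive cup, the chalice base and the wax scraper where they are.

Things in the scene. Friction and masses are not known exactly. Their poses are not given: they have to be found in the camera images.
- case: teak case, fixed to the table, placed and turned differently each time. Outer 126 (x) x 300 (y) x 72 (z) mm without lid; walls 8, floor 6 mm; origin at the centre of its underside; x points away from the robot (front wall at x = -63), y left, z up. Inside: four bays in a row along y, each 110 (x) x 68 (y) mm, between 4 mm dividers whose tops are 28 mm above the underside
- bay0 (a point): centre of the floor of bay 0 of the case (from right (-y) to left, 0 is the rightmost), at case x = 0, y = -108, z = 6 mm; axes as the case
- bay1 (a point): centre of the floor of bay 1 of the case (next to the left), at case x = 0, y = -36, z = 6 mm; axes as the case
- bay2 (a point): centre of the floor of bay 2 of the case (next to the left), at case x = 0, y = 36, z = 6 mm; axes as the case
- bay3 (a point): centre of the floor of bay 3 of the case (next to the left), at case x = 0, y = 108, z = 6 mm; axes as the case
- lid (a joint): angle of the lid (rad): 0 shut (may read up to 0.01), 1.8 fully open, leaning back. Teak panel 10 mm thick, 130 (x) x 300 (y) mm, 0.3 kg, on the case's rim, hinged along its far (+x) edge, held by the catch at the middle of its front edge. A spring throws it open when the catch lets go: about 3 N up at the front edge when shut, hardly any beyond 1.5 rad, whence it drifts open and stays open
- lid_hinge (a point): middle of the lid's hinge line, at case x = +63, y = 0, z = 72 mm; turns with the lid (-x runs along the lid to its front edge, z is the normal of its outer face; as the case's axes when shut)
- lid_edge (a point): middle of the lid's front edge on its outer (upper) face, 130 mm from the hinge line and 10 mm above it; when shut at case x = -67, y = 0, z = 82 mm; axes as lid_hinge. A small 7 mm steel lip sticks out in front of it
- button (a joint): how far the catch's vertical spring button is pressed down (m): 0 up, 0.009 fully down; 2.5 N to start, 5 N fully down, springs back. From about 0.005 on it draws the bolt off the lid's lip and the lid springs up. Pressing the lid down onto the bolt (8 to 15 N near its front edge) dips the button by itself; it comes up again when the bolt has snapped over the lip
- button_top (a point): centre of the button's top, an aluminium block 34 (x) x 38 (y) mm on a steel housing in front of the case: case x = -99, y = 0, z = 100 mm when up, 18 mm higher than the shut lid's top and 32 mm in front of its edge. Fully down it is still 9 mm higher than the lid's top, so one finger can press it while the other stands over the lid and catches it
- hasp (a joint): angle of the hinged hasp (rad): 0 leaning 0.5 rad outward (left) of upright, 0.5 upright, 2.07 lying level over the lid in its keeper. Starts at 0 to 0.25, turns stiffly (about 1 N at the tip) and stays where it is left, so it must be pushed all the way down
- hasp_tip (a point): free end of the hasp, a steel strap 20 (case x) x 6 x 96 mm at the left (+y) end of the case, 94 mm from its pivot. Closed, the tip lies at case x = -15, y = +76, z = 89 mm, between two steel prongs (the keeper, 26 mm apart along x, at case y = +94, their tops 28 mm above the lid's underside) on top of the lid
- hasp_hinge (a point): pivot of the hasp, at case x = -15, y = +170, z = 89 mm; its axis runs along the case's x
- pricket0: brass candle pricket: round foot 56 mm in diameter and 7 mm high sloping in to a stem 26 mm in diameter from 10 to 40 mm height, then a spike up to 60 mm; about 0.2 kg; origin at the centre of the foot's underside, z along the spike. Stands on the table to the right of the case, or is absent (2 to 4 are present)
- pricket1: brass candle pricket: round foot 56 mm in diameter and 7 mm high sloping in to a stem 26 mm in diameter from 10 to 40 mm height, then a spike up to 60 mm; about 0.2 kg; origin at the centre of the foot's underside, z along the spike. Stands on the table to the right of the case, or is absent (2 to 4 are present)
- pricket2: brass candle pricket: round foot 56 mm in diameter and 7 mm high sloping in to a stem 26 mm in diameter from 10 to 40 mm height, then a spike up to 60 mm; about 0.2 kg; origin at the centre of the foot's underside, z along the spike. Stands on the table to the right of the case, or is absent (2 to 4 are present)
- pricket3: brass candle pricket: round foot 56 mm in diameter and 7 mm high sloping in to a stem 26 mm in diameter from 10 to 40 mm height, then a spike up to 60 mm; about 0.2 kg; origin at the centre of the foot's underside, z along the spike. Stands on the table to the right of the case, or is absent (2 to 4 are present)
- votive_cup: bystander: blue glass votive cup, 68 mm in diameter, 65 mm high, origin under its centre; leave it where it is
- chalice_base: bystander: silver chalice base, foot 90 mm in diameter, 85 mm high, origin under its centre; leave it where it is
- wax_scraper: bystander: pine wax scraper lying flat, 180 mm long, 44 mm wide at its blade, 12 mm high, origin under the middle of its handle, handle along its x; leave it where it is
Mind the look-alikes: they are no part of the job. Leave any pink or turquoise look-alike of the pricket2 alone. Leave any orange or pink look-alike of the pricket3 alone.

How it is judged:
By the outcome, as a careful person would: the job done as asked, in the order asked, and still so for the second after the job is handed in, with the robot touching nothing.
Of pricket0, pricket1, pricket2, pricket3 only 2 to 4 are there at a start; the rules pass over those that are not, and their reading is None.
At some moment in a run one of pricket0, pricket1, pricket2, pricket3 may be knocked a few centimetres aside while the robot is not near it.
It also fails if it takes over 210 s, if anything falls off the work surface, if the arm or the gripper's body presses on something with over 40 N, if the wrist force passes 120 N, or if a joint passes its speed limit or range.

## Working session

There is one attempt and no reset: what is moved stays moved. The work goes in short steps, Python scripts to look and compute and a tool call to move; the robot and the scene stay as the last step left them, time stands still between calls to the robot, and variables do not carry over. Pictures are saved under pics/ and viewed, and the job is handed in when it is done.

Besides the shell and the picture viewer there is one more tool, called after "Request:" as name(argument=value, ...) on one line, values as JSON. arm_command: Moves the arm, as the interface text tells. Its arguments: {"type":"object","properties":{"targets":{"type":"array","items":{"type":"array","items":{"type":"array","items":{"type":"number"}}}},"hand":{"type":"number"},"grip_force":{"type":"number"}},"required":["targets"]}

```bash
ls; mkdir -p pics; cat > h.py <<'E'
import numpy as np, cv2, pickle
from bench import readout, vision, r
def snap(tag):
    o={}
    for n in("scene","top"):
        c=vision.camera(n); o[n]=c; cv2.imwrite(f"pics/{tag}_{n}.png",c["pixels"])
    pickle.dump(o,open(f"pics/{tag}.pkl","wb")); return o
def K(c):
    f=240/np.tan(np.radians(c["fovy"])/2); return np.array([[f,0,c["cx"]],[0,f,c["cy"]],[0,0,1.]])
def ray(c,uv):
    p=cv2.undistortPoints(np.array([[uv]],float),K(c),np.array(c["D"],float))[0,0]
    R=np.array(c["R"]);t=np.array(c["t"]); return -R.T@t, R.T@np.array([p[0],p[1],1])
def onz(c,uv,z):
    o,d=ray(c,uv); return o+d*(z-o[2])/d[2]
def proj(c,X):
    R=np.array(c["R"]);t=np.array(c["t"])
    return cv2.projectPoints(np.array(X,float).reshape(-1,3),cv2.Rodrigues(R)[0],t,K(c),np.array(c["D"],float))[0][:,0]
def tri(c1,u1,c2,u2):
    o1,d1=ray(c1,u1);o2,d2=ray(c2,u2)
    s=np.linalg.lstsq(np.c_[d1,-d2],o2-o1,rcond=None)[0]
    a=o1+s[0]*d1;b=o2+s[1]*d2; return (a+b)/2,np.linalg.norm(a-b)
E
python3 - <<'E'
from h import *
o=snap("a")
for n in o: 
    c=o[n]; print(n,c["fovy"],c["cx"],c["cy"],c["D"],np.round(c["R"],3).tolist(),c["t"])
print(readout.read_state())
E
```

```text
pics
scene 44.80965455816752 320.5402203512316 244.19885186332712 [-0.12245312  0.          0.          0.          0.        ] [[0.882, 0.471, -0.007], [0.382, -0.725, -0.573], [-0.275, 0.503, -0.819]] [-0.4672821  -0.09748275  1.50358676]
top 57.8572329558311 317.6046119201052 232.83591217419567 [-0.08575637  0.          0.          0.          0.        ] [[0.009, -1.0, -0.01], [-0.995, -0.008, -0.098], [0.098, 0.011, -0.995]] [0.03438105 0.52946746 1.00502723]
{'time': 0.1, 'joint_positions': array([-1.16858527,  0.33279918, -0.06469387,  1.46082014,  0.02161188,
        1.3499109 , -0.08850658]), 'joint_vel': array([ 0.00019138, -0.00161378, -0.00248853, -0.00353854, -0.00072896,
       -0.00118397, -0.00042966]), 'joint_torque': array([ 5.86868009e-04, -6.24542284e+01,  2.41175957e-02, -3.90723217e+01,
       -6.14709291e-02,  3.65690805e-02,  6.95886365e-05]), 'ee_pos': array([0.25745036, 0.5691014 , 0.18885721]), 'eef_rot': array([ 0.59442569,  0.38300471, -0.38371494, -0.59390936]), 'ft_force': array([-0.4165788 , -0.48995394, -0.60147897]), 'torque': array([ 0.06852078,  0.01903277, -0.0126994 ]), 'width': 0.08688473164613285}
```

View pics/a_scene.png

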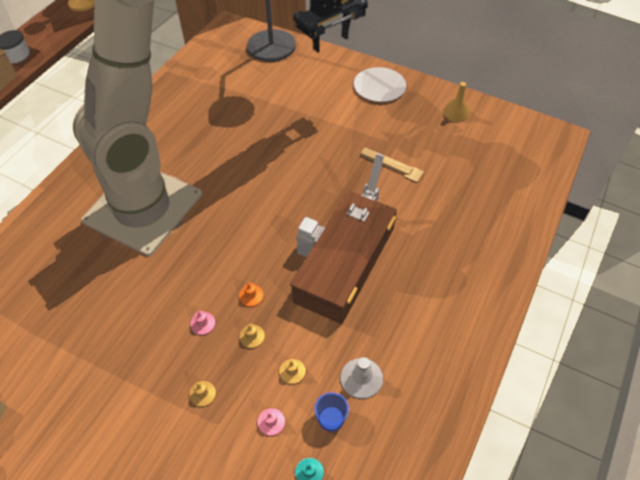

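View pics/a_top.png

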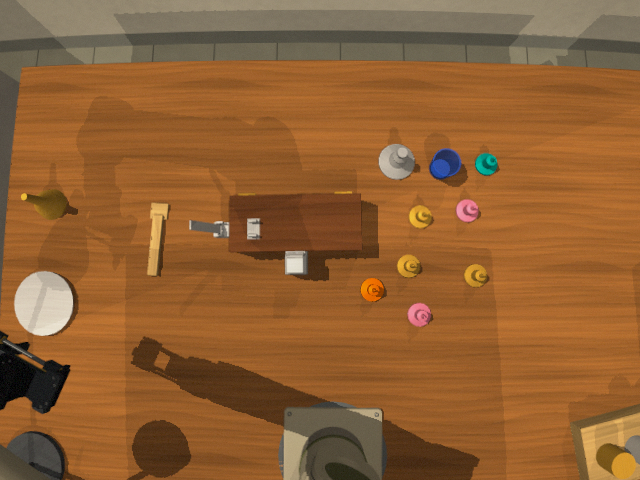

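```bash
python3 - <<'E'
from h import *
o=pickle.load(open("pics/a.pkl","rb"))
t=o["top"]["pixels"]; s=o["scene"]["pixels"]
cv2.imwrite("pics/a_t1.png",cv2.resize(t[170:300,180:380],None,fx=4,fy=4,interpolation=cv2.INTER_CUBIC))
cv2.imwrite("pics/a_s1.png",cv2.resize(s[140:330,270:430],None,fx=3.1,fy=3.1,interpolation=cv2.INTER_CUBIC))
for n in("top","scene"):
    c=o[n];h=cv2.cvtColor(c["pixels"],cv2.COLOR_BGR2HSV)
    for lab,lo,hi in(("brass",(18,140,110),(28,255,255)),("orange",(5,230,180),(14,255,255)),("pink",(160,80,120),(179,255,255)),("turq",(80,120,90),(95,255,255))):
        m=cv2.inRange(h,lo,hi); m=cv2.morphologyEx(m,cv2.MORPH_CLOSE,np.ones((3,3)))
        nn,l,st,ce=cv2.connectedComponentsWithStats(m)
        for i in range(1,nn):
            if st[i,4]>60: print(n,lab,st[i],ce[i].round(1),onz(c,ce[i],.01).round(3))
E
```

```text
top brass [ 37 189  21   8  71] [ 46.5 192.1] [0.629 0.73  0.01 ]
top brass [ 34 203  26  17 277] [ 47.  210.9] [0.581 0.725 0.01 ]
top brass [148 203  20  73 774] [156.  234.7] [0.523 0.435 0.01 ]
top brass [409 205  23  23 401] [419.6 216.4] [ 0.573 -0.208  0.01 ]
top brass [397 255  23  23 410] [407.9 265.7] [ 0.453 -0.178  0.01 ]
top brass [464 264  23  23 412] [475.  275.1] [ 0.432 -0.341  0.01 ]
top brass [ 570  409   70   71 3677] [606.2 447.2] [ 0.011 -0.67   0.01 ]
top orange [362 278  21  23 245] [373.  289.8] [ 0.395 -0.094  0.01 ]
top pink [456 200  22  22 385] [466.7 210.4] [ 0.589 -0.324  0.01 ]
top pink [408 303  23  23 415] [418.8 314.2] [ 0.338 -0.204  0.01 ]
top turq [475 154  22  21 373] [485.8 163.9] [ 0.706 -0.376  0.01 ]
scene brass [ 70   0  24  10 196] [80.9  3.9] [-0.817  0.648  0.01 ]
scene brass [445  83  23  38 403] [456.7 108.3] [0.598 0.727 0.01 ]
scene brass [240 325  25  23 391] [252.3 336.1] [ 0.456 -0.182  0.01 ]
scene brass [280 359  26  24 442] [292.4 370.3] [ 0.574 -0.21   0.01 ]
scene brass [190 381  25  25 422] [202.6 392.8] [ 0.433 -0.344  0.01 ]
scene pink [191 311  24  24 423] [201.7 322.8] [ 0.338 -0.208  0.01 ]
scene pink [257 409  28  27 462] [268.8 422.9] [ 0.588 -0.333  0.01 ]
scene turq [296 459  27  21 488] [309.2 470. ] [ 0.706 -0.377  0.01 ]
```

```bash
ls pics
```

```text
a.pkl
a_s1.png
a_scene.png
a_t1.png
a_top.png
```

View pics/a_t1.png

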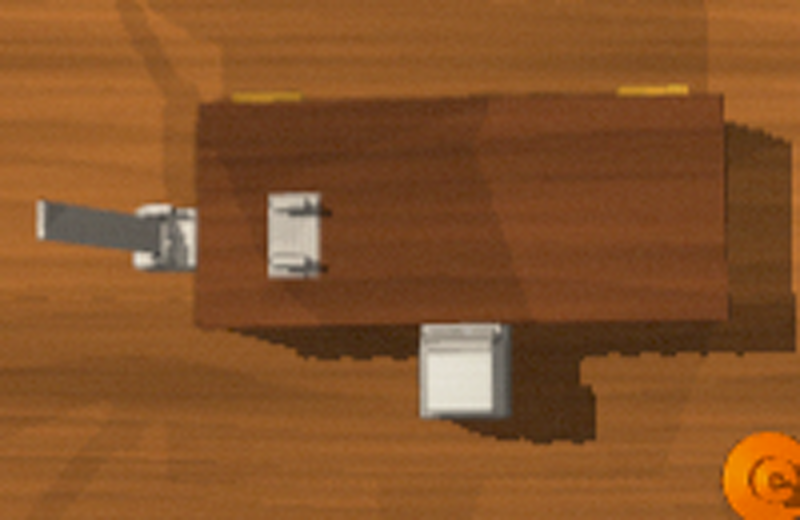

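View pics/a_s1.png

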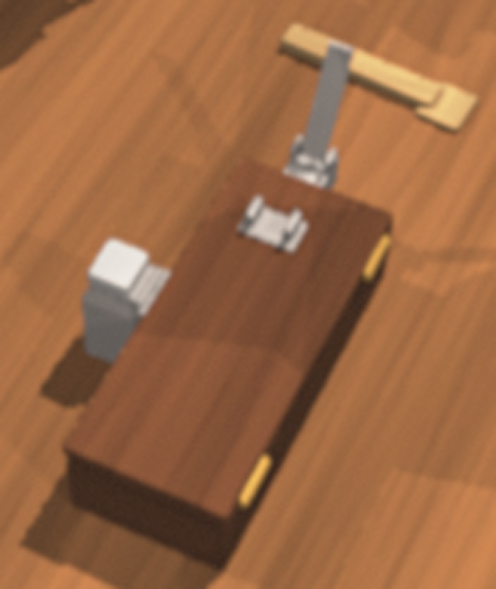

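```bash
cat > casefit.py <<'E'
from h import *
from scipy.optimize import least_squares
o=pickle.load(open("pics/a.pkl","rb"))
c=o["top"]
g=c["pixels"].astype(int)
h=cv2.cvtColor(c["pixels"],cv2.COLOR_BGR2HSV)
roi=np.zeros(h.shape[:2],np.uint8); roi[185:260,222:372]=255
m=cv2.inRange(h[:,:,2],0,105)&roi
cv2.imwrite("pics/m.png",m)
cs=cv2.findContours(m,0,cv2.CHAIN_APPROX_NONE)[0]; k=max(cs,key=cv2.contourArea)
print(cv2.minAreaRect(k), cv2.boundingRect(k))
E
python3 casefit.py
```

```text
((269.6170654296875, 209.30410766601562), (28.909395217895508, 80.99243927001953), 88.23760986328125) (229, 194, 82, 31)
```

```bash
cat > casefit.py <<'E'
from h import *
o=pickle.load(open("pics/a.pkl","rb"))
T=np.array([[199,102],[723,95],[727,320],[196,325]],float);T=(T+.5)/4-.5+[180,170]
S=np.array([[390,217],[225,518],[68,452],[247,160]],float);S=(S+.5)/3.1-.5+[270,140]
L=np.array([[63,150],[63,-150],[-67,-150],[-67,150]])/1e3
for c,P in((o["top"],T),(o["scene"],S)):
    W=np.array([onz(c,p,.082)[:2] for p in P])
    a=W-W.mean(0); b=L-L.mean(0)
    U,_,V=np.linalg.svd(b.T@a); R=(V.T@U.T)
    cen=W.mean(0)-R@L.mean(0); print(cen.round(4),np.degrees(np.arctan2(R[1,0],R[0,0])).round(2),(W-(L@R.T+cen)).round(4).tolist())
E
python3 casefit.py; python3 - <<'E'
from h import *
o=pickle.load(open("pics/a.pkl","rb"))
bt=np.array([[424,341],[492,341],[494,413],[422,415]]).mean(0)/4+[179.6,169.6]
bs=np.array([[118,240],[148,258],[120,288],[90,265]]).mean(0)/3.1+[269.6,139.6]
print(onz(o["top"],bt,.1),onz(o["scene"],bs,.1))
ht=np.array([41,220])/4+[179.6,169.6]; hs=np.array([340,46])/3.1+[269.6,139.6]
print(tri(o["top"],ht,o["scene"],hs))
E
```

```text
[0.5497 0.0903] 1.08 [[-0.0015, -0.0011], [-0.0011, 0.0008], [0.0012, 0.0011], [0.0014, -0.0008]]
[0.552  0.0868] 1.36 [[-0.0036, -0.0032], [-0.0041, 0.0025], [0.0043, 0.0011], [0.0034, -0.0003]]
[0.45289835 0.08908119 0.1       ] [0.4511364 0.0873446 0.1      ]
(array([0.52888666, 0.30032323, 0.1726697 ]), np.float64(0.0018041150368390882))
```

```bash
cat >> h.py <<'E'
from scipy.spatial.transform import Rotation as Ro
CX=np.array([0.551,0.0885]); CA=np.radians(1.2)
def c2w(p):
    c,s=np.cos(CA),np.sin(CA); return np.array([CX[0]+c*p[0]-s*p[1],CX[1]+s*p[0]+c*p[1],p[2]])
def w2c(p):
    c,s=np.cos(CA),np.sin(CA); d=np.array(p[:2])-CX; return np.array([c*d[0]+s*d[1],-s*d[0]+c*d[1],p[2]])
def st():
    s=readout.read_state(); return s,np.array(s["ee_pos"]),Ro.from_quat(s["eef_rot"])
def ori(yaw,tilt=0):
    # jaw axis x along case x rotated by yaw deg about z; tilt about case y (deg)
    Rz=Ro.from_euler('z',np.degrees(CA)+yaw,degrees=True)
    base=Ro.from_matrix(np.array([[1,0,0],[0,0,1],[0,-1,0]]).T)
    # columns: tool x->(1,0,0), tool y->(0,0,-1), tool z->(0,1,0)
    base=Ro.from_matrix(np.column_stack([[1,0,0],[0,0,-1],[0,1,0]]))
    return Ro.from_euler('z',np.degrees(CA),degrees=True)*Ro.from_euler('y',tilt,degrees=True)*Ro.from_euler('z',yaw,degrees=True)*base
def go(pw=None,R=None):
    s,p,Rc=st()
    print("t",round(s["time"],2),"pos",p.round(4),"case",w2c(p).round(4),"F",np.round(s["ft_force"],1),"w",round(s["width"],4))
    print("axes x",Rc.apply([1,0,0]).round(3),"y",Rc.apply([0,1,0]).round(3))
    if R is not None:
        rv=(Rc.inv()*R).as_rotvec(degrees=True); print(" turn(tool)",rv.round(2),"rows>=",np.ceil(np.abs(rv).max()/7.16))
        if pw is not None: print(" shift after turn",(R.inv().apply(np.array(pw)-p)*1000).round(1),"mm")
    if pw is not None: print(" shift now",(Rc.inv().apply(np.array(pw)-p)*1000).round(1),"mm")
E
python3 - <<'E'
from h import *
for y in(0,180): go(c2w([-.05,0,.2]),ori(y,0))
o=pickle.load(open("pics/a.pkl","rb"))
cv2.imwrite("pics/a_g.png",np.hstack([cv2.resize(o["scene"]["pixels"][0:100,250:400],None,fx=3,fy=3)[:300],cv2.resize(o["top"]["pixels"][320:420,0:100],(300,300))]))
E
```

```text
t 0.1 pos [0.2575 0.5691 0.1889] case [-0.2834  0.4866  0.1889] F [-0.4 -0.5 -0.6] w 0.0869
axes x [ 0.412  0.911 -0.001] y [-0.    -0.001 -1.   ]
 turn(tool) [ 4.000e-02  6.446e+01 -6.000e-02] rows>= 10.0
 shift after turn [ 233.4  -11.1 -486.6] mm
 shift now [-338.5  -10.7 -420.4] mm
t 0.1 pos [0.2575 0.5691 0.1889] case [-0.2834  0.4866  0.1889] F [-0.4 -0.5 -0.6] w 0.0869
axes x [ 0.412  0.911 -0.001] y [-0.    -0.001 -1.   ]
 turn(tool) [-7.0000e-02 -1.1554e+02 -5.0000e-02] rows>= 17.0
 shift after turn [-233.4  -11.1  486.6] mm
 shift now [-338.5  -10.7 -420.4] mm
```

View pics/a_g.png

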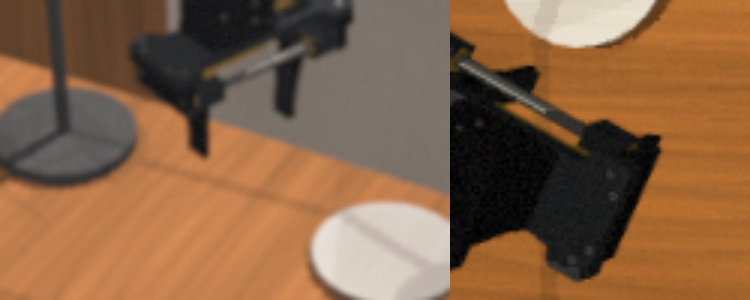

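Request:
arm_command(targets=[[[0,-0.008,0,0,7.16,0],[0,-0.008,0,0,7.16,0],[0,-0.008,0,0,7.16,0],[0,-0.008,0,0,7.16,0],[0,-0.008,0,0,7.16,0],[0,0,0,0,7.16,0],[0,0,0,0,7.16,0],[0,0,0,0,7.16,0],[0,0,0,0,7.16,0],[0,0,0,0,0,0]]], hand=0.46)

```text
time: 0.93
ee_pos: [0.2575, 0.5693, 0.2291]
eef_rot: [0.707, 0.005, -0.005, -0.707]
ft_force: [0.5, 0.2, 0.3]
width: 0.0406
```

```bash
python3 - <<'E'
from h import *
go(c2w([-.0745,0,.16]),ori(0,11))
E
```

```text
t 0.93 pos [0.2575 0.5693 0.2291] case [-0.2834  0.4868  0.2291] F [0.5 0.2 0.3] w 0.0406
axes x [ 1.     0.015 -0.   ] y [-0.    -0.001 -1.   ]
 turn(tool) [ 1.000e-02 -3.300e-01  1.099e+01] rows>= 2.0
 shift after turn [ 218.2   28.  -486.8] mm
 shift now [ 211.7   69.5 -485.6] mm
```

Request:
arm_command(targets=[[[0,0,0,0,-0.15,5.5],[0,0,0,0,-0.15,5.5],[0.022,0.003,-0.041,0,0,0],[0.022,0.003,-0.041,0,0,0],[0.022,0.003,-0.041,0,0,0],[0.022,0.003,-0.041,0,0,0],[0.022,0.003,-0.041,0,0,0],[0.022,0.003,-0.041,0,0,0],[0.022,0.003,-0.041,0,0,0],[0.022,0.003,-0.041,0,0,0],[0.022,0.002,-0.041,0,0,0],[0.02,0.002,-0.041,0,0,0]]])

```text
time: 1.93
ee_pos: [0.4546, 0.2055, 0.1672]
eef_rot: [0.704, -0.057, -0.079, -0.703]
ft_force: [0.9, 0.2, -0.2]
width: 0.04
```

```bash
python3 - <<'E'
from h import *
go(c2w([-.0745,0,.16]),ori(0,11))
E
```

```text
t 1.93 pos [0.4546 0.2055 0.1672] case [-0.0939  0.119   0.1672] F [ 0.9  0.2 -0.2] w 0.04
axes x [ 0.981  0.031 -0.191] y [-0.191 -0.004 -0.982]
 turn(tool) [ 0.03  0.62 -0.  ] rows>= 1.0
 shift after turn [  20.4    3.3 -119. ] mm
 shift now [  19.1    3.4 -119.2] mm
```

Request:
arm_command(targets=[[[0.005,0.001,-0.03,0,0.6,0],[0.005,0.001,-0.03,0,0,0],[0.005,0.001,-0.03,0,0,0],[0.005,0,-0.029,0,0,0],[0,0,0,0,0,0],[0,0,0,0,0,0]]])

```text
time: 2.43
ee_pos: [0.4755, 0.0871, 0.1608]
eef_rot: [0.705, -0.062, -0.074, -0.703]
ft_force: [-0.3, 1.5, -1.0]
width: 0.0399
```

```bash
python3 - <<'E'
from h import *
o=snap("b")
go(c2w([-.0745,0,.103]),ori(0,11))
cv2.imwrite("pics/b1.png",np.hstack([cv2.resize(o["top"]["pixels"][170:300,220:380],(640,520)) ]))
cv2.imwrite("pics/b2.png",cv2.resize(o["scene"]["pixels"][140:300,250:430],None,fx=4,fy=3.7)[:600])
E
```

```text
t 2.53 pos [0.4751 0.0897 0.1607] case [-0.0758  0.0028  0.1607] F [-0.5  1.  -0.5] w 0.04
axes x [ 0.981  0.019 -0.191] y [-0.191 -0.004 -0.982]
 turn(tool) [ 0.02 -0.08 -0.02] rows>= 1.0
 shift after turn [12.3 56.4 -2.8] mm
 shift now [12.3 56.4 -2.8] mm
```

View pics/b2.png

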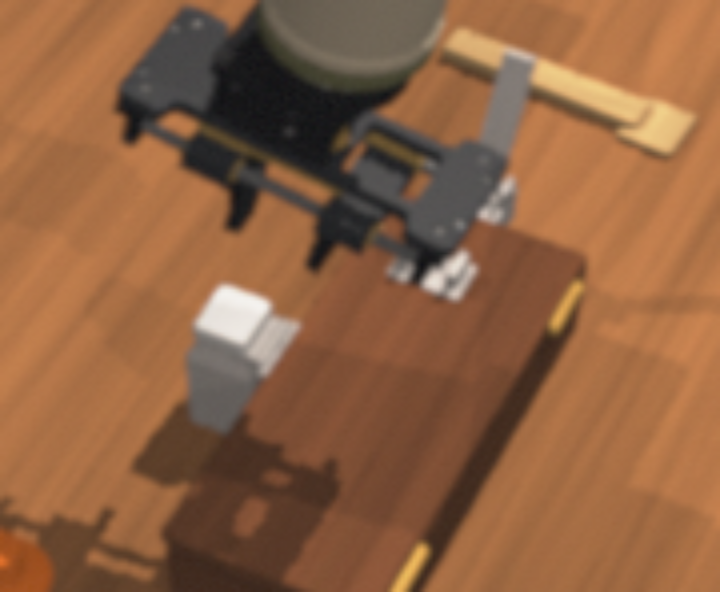

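Request:
arm_command(targets=[[[0.002,0.01,0,0,0,0],[0.002,0.01,-0.001,0,0,0],[0.002,0.01,-0.001,0,0,0],[0.002,0.01,-0.001,0,0,0],[0.002,0.008,0,0,0,0],[0.002,0.008,0,0,0,0],[0,0,0,0,0,0],[0,0,0,0,0,0]]])

```text
time: 3.2
ee_pos: [0.4763, 0.0857, 0.1032]
eef_rot: [0.705, -0.062, -0.074, -0.703]
ft_force: [1.1, -0.1, 0.8]
width: 0.04
```

```bash
python3 - <<'E'
from h import *
o=snap("c")
go(c2w([-.0745,0,.0885]),ori(0,11))
cv2.imwrite("pics/c2.png",cv2.resize(o["scene"]["pixels"][140:300,250:430],None,fx=4,fy=3.7)[:600])
th=np.radians([11,20,30,40,50,60,70,80,90,97,103.1]);s=118
P=np.array([[63-s*np.cos(t)+10*np.sin(t)-19.6,0,72+s*np.sin(t)+10*np.cos(t)+3.8] for t in th])
P=np.vstack([[-74.5,0,88.7],P]); R=Ro.from_euler('y',11,degrees=True)*Ro.from_matrix(np.column_stack([[1,0,0],[0,0,-1],[0,1,0]]))
print(P.round(1)[:,[0,2]].tolist()); print(R.inv().apply(np.diff(P,axis=0)).round(1).tolist())
E
```

```text
t 3.3 pos [0.4768 0.0858 0.104 ] case [-0.0742 -0.0012  0.104 ] F [0.1 0.2 0.6] w 0.0399
axes x [ 0.982  0.016 -0.19 ] y [-0.19  -0.004 -0.982]
 turn(tool) [ 0.02 -0.28  0.03] rows>= 1.0
 shift after turn [ 2.7 15.2  1.2] mm
 shift now [ 2.6 15.2  1.2] mm
[[-74.5, 88.7], [-70.5, 108.1], [-64.1, 125.6], [-53.8, 143.5], [-40.6, 159.3], [-24.8, 172.6], [-6.9, 183.0], [12.4, 190.1], [32.8, 193.7], [53.4, 193.8], [67.7, 191.7], [79.9, 188.5]]
[[0.2, -19.8, 0.0], [3.0, -18.3, 0.0], [6.7, -19.5, 0.0], [10.0, -18.1, 0.0], [12.9, -16.1, 0.0], [15.5, -13.6, 0.0], [17.7, -10.7, 0.0], [19.3, -7.5, 0.0], [20.3, -4.0, 0.0], [14.4, -0.7, 0.0], [12.6, 0.9, 0.0]]
```

View pics/c2.png

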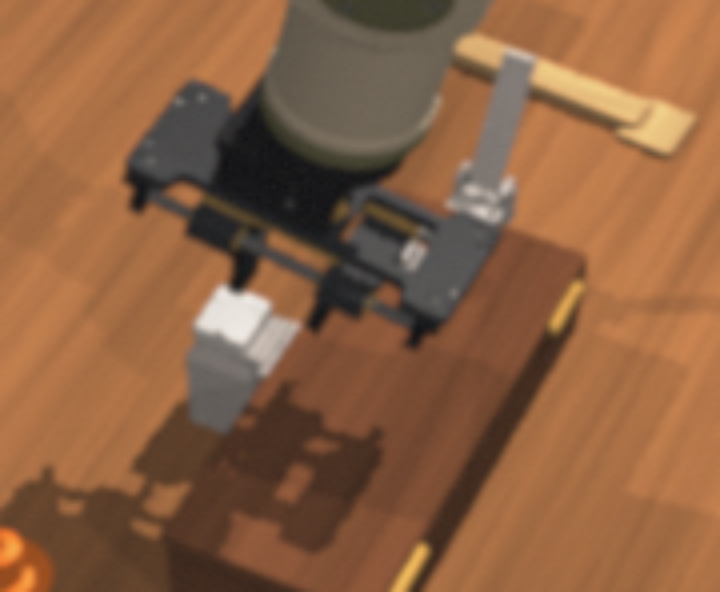

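Request:
arm_command(targets=[[[0.0005,0.003,0.001,0,0,0],[0.0005,0.003,0,0,0,0],[0.0005,0.002,0,0,0,0],[0.0004,0.002,0,0,0,0],[0.0002,0.001,0,0,0,0],[0,0,0,0,0,0],[0,0,0,0,0,0]]])

```text
time: 3.88
ee_pos: [0.4765, 0.0867, 0.0924]
eef_rot: [0.705, -0.062, -0.073, -0.703]
ft_force: [-0.3, 0.4, 0.2]
width: 0.0399
```

```bash
python3 - <<'E'
from h import *
go(c2w([-.0745,0,.0885]),ori(0,11))
E
```

```text
t 3.88 pos [0.4765 0.0867 0.0924] case [-0.0745 -0.0003  0.0924] F [-0.3  0.4  0.2] w 0.0399
axes x [ 0.981  0.016 -0.191] y [-0.191 -0.004 -0.982]
 turn(tool) [ 0.03 -0.28 -0.  ] rows>= 1.0
 shift after turn [0.8 3.8 0.3] mm
 shift now [0.8 3.8 0.3] mm
```

Request:
arm_command(targets=[[[0.0002,0.001,0,0,0,0],[0.0002,0.001,0,0,0,0],[0.0002,0.001,0,0,0,0],[0,0,0,0,0,0]]])

```text
time: 4.22
ee_pos: [0.4764, 0.0867, 0.0892]
eef_rot: [0.705, -0.062, -0.074, -0.703]
ft_force: [-0.1, -0.7, -0.3]
width: 0.0401
```

```bash
python3 - <<'E'
from h import *
o=snap("d")
go(c2w([-.0745,0,.0885]),ori(0,11))
cv2.imwrite("pics/d2.png",cv2.resize(o["scene"]["pixels"][140:300,250:430],None,fx=4,fy=3.7)[:600])
E
```

```text
t 4.32 pos [0.4765 0.0867 0.0893] case [-0.0745 -0.0003  0.0893] F [0.3 0.3 0. ] w 0.04
axes x [ 0.981  0.016 -0.191] y [-0.191 -0.005 -0.982]
 turn(tool) [ 0.03 -0.28 -0.  ] rows>= 1.0
 shift after turn [0.2 0.8 0.3] mm
 shift now [0.2 0.8 0.3] mm
```

View pics/d2.png

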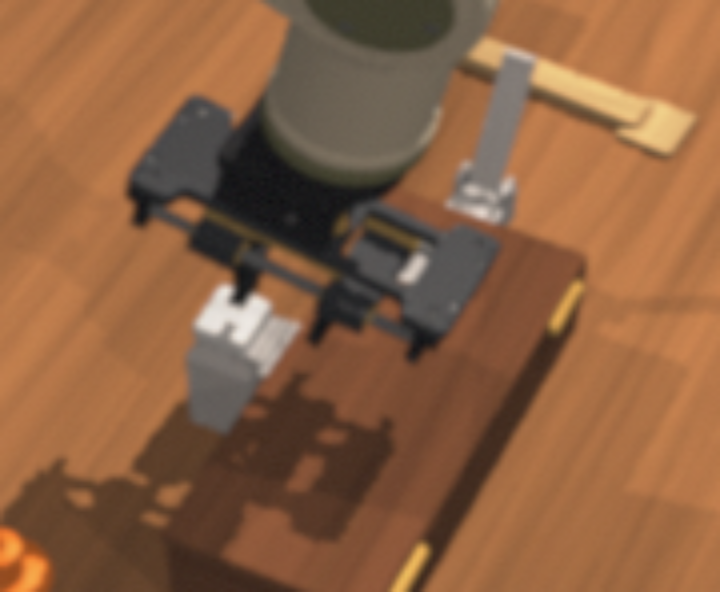

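```bash
python3 - <<'E'
from h import *
o=pickle.load(open("pics/d.pkl","rb"))
cv2.imwrite("pics/d3.png",cv2.resize(o["scene"]["pixels"][180:260,280:380],None,fx=7,fy=7,interpolation=cv2.INTER_CUBIC))
R=ori(0,11); p=np.array([.4765,.0867,.0893])
for n in("scene","top"):
    pts=np.array([R.apply([x,0,z])+p for x in(-.035,-.02,.02,.035) for z in(-.0095,.0095)])
    print(n,proj(o[n],pts).round(1).tolist(), ((proj(o[n],pts)-[280,180])*7).round().tolist())
B=np.array([c2w([-.099+a*.017,b*.019,.1]) for a,b in((-1,-1),(-1,1),(1,1),(1,-1))]);print(((proj(o["scene"],B)-[280,180])*7).round().tolist())
E
```

```text
scene [[302.4, 227.3], [306.3, 221.4], [308.1, 230.4], [311.9, 224.5], [323.4, 238.5], [327.1, 232.5], [329.1, 241.6], [332.8, 235.6]] [[157.0, 331.0], [184.0, 290.0], [197.0, 353.0], [223.0, 311.0], [303.0, 409.0], [329.0, 368.0], [344.0, 431.0], [369.0, 389.0]]
top [[299.9, 268.9], [291.2, 269.0], [299.9, 262.2], [291.3, 262.3], [299.9, 244.7], [291.4, 244.8], [299.9, 238.3], [291.5, 238.4]] [[139.0, 622.0], [79.0, 623.0], [139.0, 576.0], [79.0, 576.0], [139.0, 453.0], [80.0, 454.0], [140.0, 408.0], [80.0, 409.0]]
[[124.0, 336.0], [178.0, 254.0], [269.0, 291.0], [216.0, 374.0]]
```

View pics/d3.png

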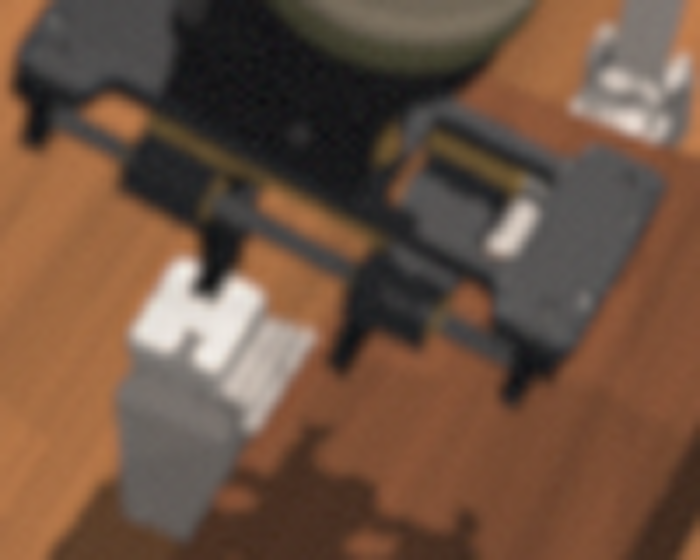

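Request:
arm_command(targets=[[[0.0002,0.001,0,0,0,0],[0.0002,0.001,0,0,0,0],[0,0,0,0,0,0]]])

```text
time: 4.57
ee_pos: [0.4764, 0.0866, 0.0871]
eef_rot: [0.705, -0.062, -0.074, -0.703]
ft_force: [0.2, -1.4, 0.7]
width: 0.0394
```

Request:
arm_command(targets=[[[0.0002,0.001,0,0,0,0],[0.0002,0.001,0,0,0,0],[0,0,0,0,0,0]]])

```text
time: 4.82
ee_pos: [0.4764, 0.0867, 0.0851]
eef_rot: [0.705, -0.062, -0.074, -0.703]
ft_force: [-0.0, -0.5, -1.0]
width: 0.0397
```

```bash
python3 - <<'E'
from h import *
o=snap("e")
s,p,R=st();print(p)
cv2.imwrite("pics/e3.png",cv2.resize(o["scene"]["pixels"][180:260,280:380],None,fx=7,fy=7,interpolation=cv2.INTER_CUBIC))
for d in (0,.01,.02,.03):
  for x in(-.035,-.027,-.02,.02,.027,.035):
    print(d,x,((proj(o["scene"],R.apply([x,-d,0])+p)-[280,180])*7).round().tolist())
cv2.imwrite("pics/e4.png",cv2.resize(o["top"]["pixels"][190:310,240:360],None,fx=5,fy=5,interpolation=cv2.INTER_CUBIC))
E
```

```text
[0.47649025 0.08666232 0.08521578]
0 -0.035 [[171.0, 318.0]]
0 -0.027 [[192.0, 329.0]]
0 -0.02 [[210.0, 339.0]]
0 0.02 [[316.0, 396.0]]
0 0.027 [[335.0, 406.0]]
0 0.035 [[356.0, 418.0]]
0.01 -0.035 [[175.0, 302.0]]
0.01 -0.027 [[196.0, 313.0]]
0.01 -0.02 [[215.0, 323.0]]
0.01 0.02 [[321.0, 381.0]]
0.01 0.027 [[340.0, 391.0]]
0.01 0.035 [[362.0, 402.0]]
0.02 -0.035 [[179.0, 286.0]]
0.02 -0.027 [[201.0, 297.0]]
0.02 -0.02 [[219.0, 307.0]]
0.02 0.02 [[327.0, 365.0]]
0.02 0.027 [[346.0, 375.0]]
0.02 0.035 [[367.0, 387.0]]
0.03 -0.035 [[184.0, 270.0]]
0.03 -0.027 [[205.0, 281.0]]
0.03 -0.02 [[224.0, 291.0]]
0.03 0.02 [[332.0, 349.0]]
0.03 0.027 [[351.0, 359.0]]
0.03 0.035 [[373.0, 371.0]]
```

View pics/e3.png

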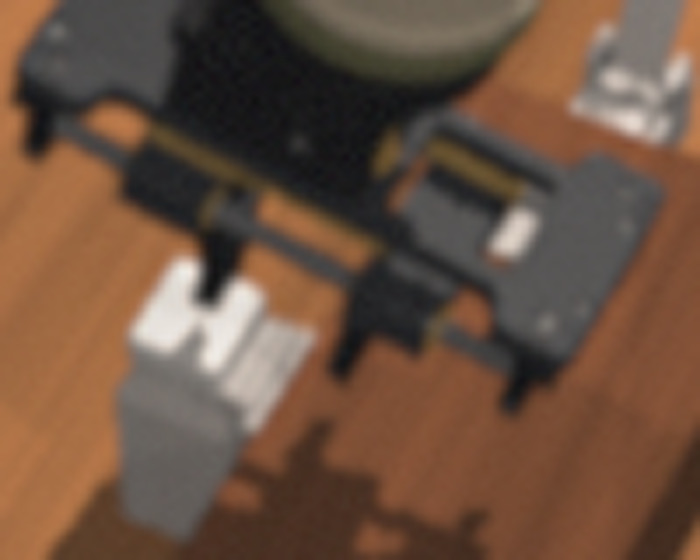

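View pics/e4.png

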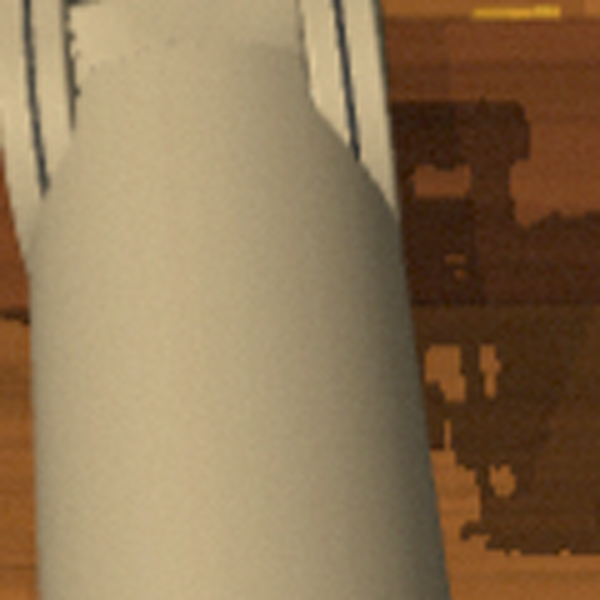

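Request:
arm_command(targets=[[[0.0002,0.001,0,0,0,0],[0.0002,0.001,0,0,0,0],[0.0002,0.001,0,0,0,0],[0.0002,0.001,0,0,0,0],[0.0002,0.001,0,0,0,0],[0,0,0,0,0,0]]])

```text
time: 5.42
ee_pos: [0.4764, 0.0867, 0.0799]
eef_rot: [0.705, -0.062, -0.074, -0.703]
ft_force: [-0.8, -0.0, 0.5]
width: 0.0401
```

Request:
arm_command(targets=[[[0.0002,0.001,0,0,0,0],[0.0002,0.001,0,0,0,0],[0,0,0,0,0,0]]])

```text
time: 5.67
ee_pos: [0.4765, 0.0867, 0.0779]
eef_rot: [0.705, -0.062, -0.073, -0.703]
ft_force: [-0.4, -0.2, 0.6]
width: 0.04
```

Request:
arm_command(targets=[[[0.0002,0.001,0,0,0,0],[0.0002,0.001,0,0,0,0],[0,0,0,0,0,0]]])

```text
time: 5.92
ee_pos: [0.4765, 0.0866, 0.0759]
eef_rot: [0.705, -0.062, -0.074, -0.703]
ft_force: [0.2, -0.6, -0.4]
width: 0.04
```

```bash
python3 - <<'E'
from h import *
o=snap("f")
s,p,R=st();print(p,s["ft_force"])
cv2.imwrite("pics/f3.png",cv2.resize(o["scene"]["pixels"][190:250,290:360],None,fx=10,fy=10,interpolation=cv2.INTER_CUBIC))
for d in (0,.01,.02):
  for x in(-.035,-.02,.02,.035):
    print(d,x,((proj(o["scene"],R.apply([x,-d,0])+p)-[290,190])*10).round().tolist())
E
```

```text
[0.47654858 0.08667441 0.07605941] [-0.18222751 -0.32215039  0.31179992]
0 -0.035 [[146.0, 378.0]]
0 -0.02 [[202.0, 408.0]]
0 0.02 [[352.0, 489.0]]
0 0.035 [[409.0, 519.0]]
0.01 -0.035 [[152.0, 355.0]]
0.01 -0.02 [[208.0, 386.0]]
0.01 0.02 [[359.0, 467.0]]
0.01 0.035 [[416.0, 498.0]]
0.02 -0.035 [[158.0, 333.0]]
0.02 -0.02 [[215.0, 363.0]]
0.02 0.02 [[367.0, 445.0]]
0.02 0.035 [[424.0, 476.0]]
```

View pics/f3.png

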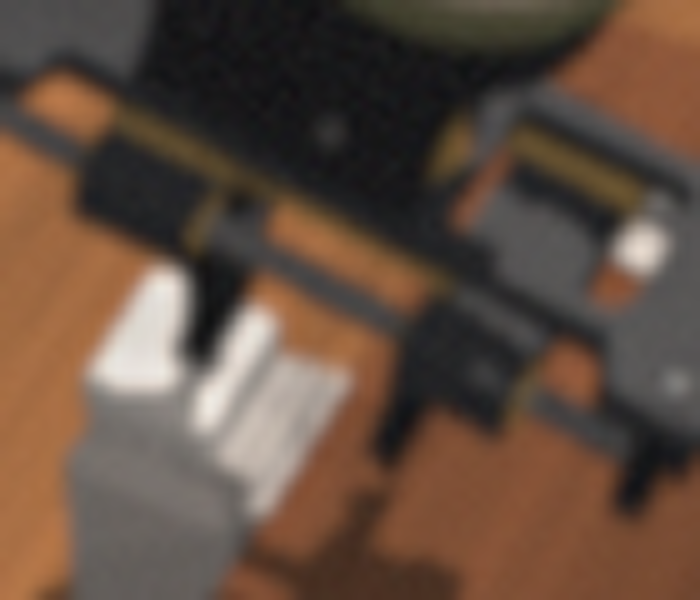

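Request:
arm_command(targets=[[[0.0002,0.001,0,0,0,0],[0.0002,0.001,0,0,0,0],[0,0,0,0,0,0]]])

```text
time: 6.27
ee_pos: [0.4765, 0.0866, 0.0738]
eef_rot: [0.705, -0.062, -0.073, -0.703]
ft_force: [0.5, -0.3, 0.4]
width: 0.0401
```

Request:
arm_command(targets=[[[0.0002,0.001,0,0,0,0],[0.0002,0.001,0,0,0,0],[0,0,0,0,0,0]]])

```text
time: 6.52
ee_pos: [0.4765, 0.0866, 0.0718]
eef_rot: [0.705, -0.062, -0.074, -0.703]
ft_force: [-0.6, 0.7, -0.5]
width: 0.0402
```

```bash
python3 - <<'E'
from h import *
o=snap("g")
s,p,R=st();print(p,s["ft_force"])
cv2.imwrite("pics/g3.png",cv2.resize(o["scene"]["pixels"][190:250,290:360],None,fx=10,fy=10,interpolation=cv2.INTER_CUBIC))
E
```

```text
[0.47654248 0.08662842 0.07194173] [ 1.28029835  0.18531747 -0.77100559]
```

View pics/g3.png

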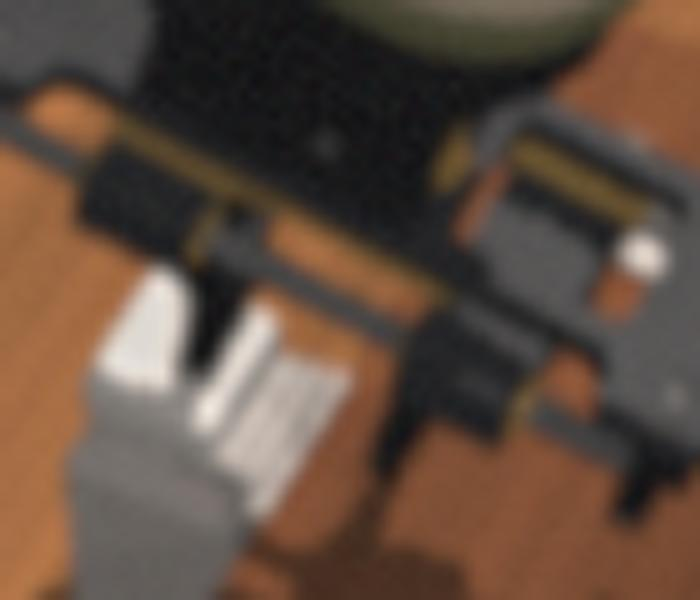

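Request:
arm_command(targets=[[[0.0002,0.001,0,0,0,0],[0.0002,0.001,0,0,0,0],[0,0,0,0,0,0]]])

```text
time: 6.87
ee_pos: [0.4765, 0.0867, 0.0698]
eef_rot: [0.705, -0.062, -0.074, -0.703]
ft_force: [0.7, -0.6, 0.2]
width: 0.0405
```

Request:
arm_command(targets=[[[0.0002,0.001,0,0,0,0],[0.0002,0.001,0,0,0,0],[0,0,0,0,0,0]]])

```text
time: 7.12
ee_pos: [0.4765, 0.0866, 0.0677]
eef_rot: [0.705, -0.062, -0.074, -0.703]
ft_force: [0.4, -0.6, 0.0]
width: 0.0399
```

```bash
python3 - <<'E'
from h import *
o=snap("g2")
s,p,R=st();print(p,s["ft_force"])
cv2.imwrite("pics/g3.png",cv2.resize(o["scene"]["pixels"][190:250,290:360],None,fx=10,fy=10,interpolation=cv2.INTER_CUBIC))
a=pickle.load(open("pics/a.pkl","rb"))["scene"]
p=np.array([.25745,.5691,.18886]);R=Ro.from_quat([.59442569,.383,-.38371,-.5939])
cv2.imwrite("pics/a5.png",cv2.resize(a["pixels"][0:70,290:370],None,fx=8,fy=8,interpolation=cv2.INTER_CUBIC))
for d in (0,.019): print(((proj(a,R.apply([[-.058,-d,0],[-.0435,-d,0],[.0435,-d,0],[.058,-d,0]])+p)-[290,0])*8).round().tolist())
E
```

```text
[0.47659044 0.08665477 0.06788833] [-0.00451299 -0.63131274 -0.88321778]
[[186.0, 492.0], [221.0, 476.0], [421.0, 380.0], [454.0, 364.0]]
[[185.0, 446.0], [220.0, 429.0], [423.0, 333.0], [456.0, 318.0]]
```

View pics/g3.png

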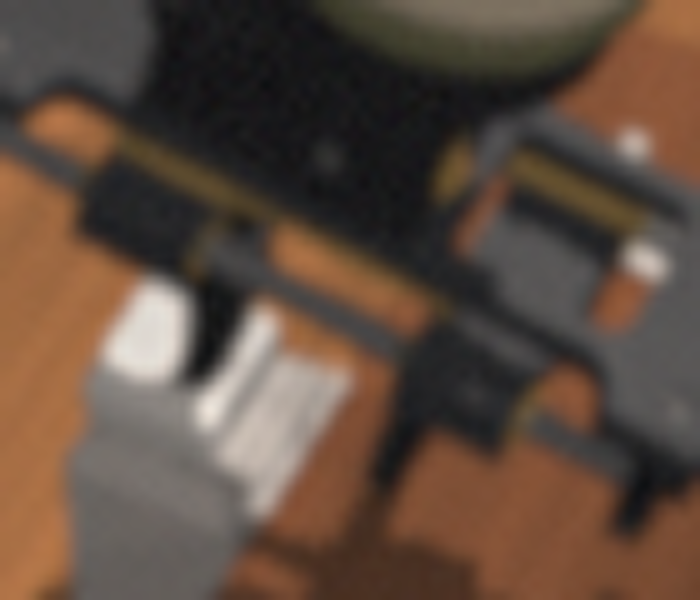

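View pics/a5.png

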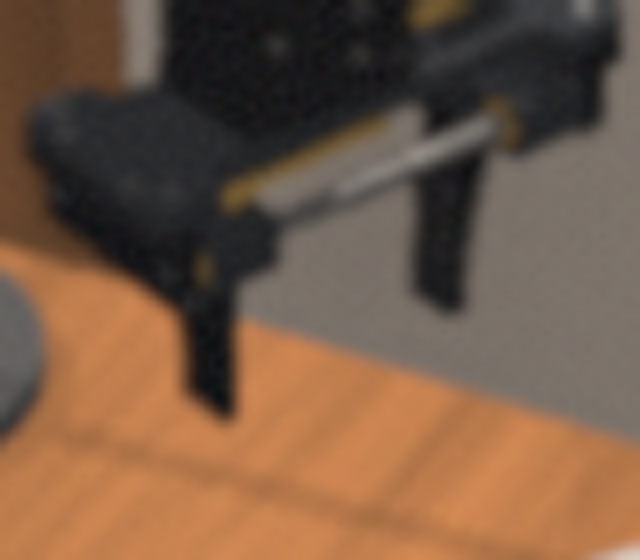

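Request:
arm_command(targets=[[[0.0002,0.001,0,0,0,0],[0.0002,0.001,0,0,0,0],[0,0,0,0,0,0]]])

```text
time: 7.47
ee_pos: [0.4765, 0.0866, 0.0657]
eef_rot: [0.705, -0.062, -0.073, -0.703]
ft_force: [0.2, -0.4, -0.3]
width: 0.0402
```

Request:
arm_command(targets=[[[0.0002,0.001,0,0,0,0],[0.0002,0.001,0,0,0,0],[0,0,0,0,0,0]]])

```text
time: 7.72
ee_pos: [0.4766, 0.0866, 0.0637]
eef_rot: [0.705, -0.062, -0.073, -0.703]
ft_force: [0.9, 0.2, 0.6]
width: 0.0402
```

Request:
arm_command(targets=[[[0.0002,0.001,0,0,0,0],[0,0,0,0,0,0]]])

```text
time: 7.88
ee_pos: [0.4767, 0.0866, 0.0628]
eef_rot: [0.705, -0.062, -0.073, -0.703]
ft_force: [0.7, 0.1, 0.3]
width: 0.0401
```

```bash
python3 - <<'E'
from h import *
o=snap("g4")
s,p,R=st();print(p,s["ft_force"],s["torque"],s["joint_torque"].round(2))
cv2.imwrite("pics/g5.png",cv2.resize(o["scene"]["pixels"][190:250,290:360],None,fx=10,fy=10,interpolation=cv2.INTER_CUBIC))
E
```

```text
[0.47667642 0.08663537 0.06282981] [-0.1019387   0.53338506  0.28522834] [-0.05149424 -0.16780227 -0.01876333] [ 1.000e-02 -5.069e+01  4.980e+00 -3.289e+01 -1.400e-01  1.040e+00
  2.000e-02]
```

View pics/g5.png

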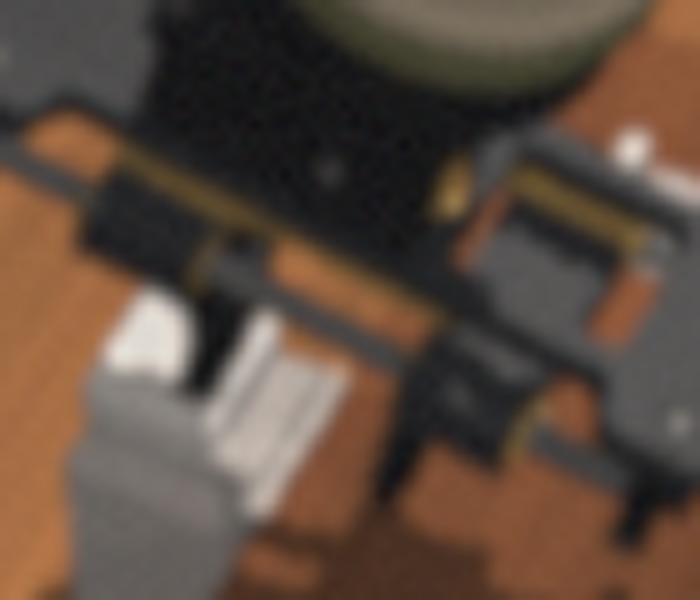

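Request:
arm_command(targets=[[[0.0002,0.001,0,0,0,0],[0,0,0,0,0,0]]])

```text
time: 8.15
ee_pos: [0.4767, 0.0866, 0.0617]
eef_rot: [0.705, -0.062, -0.073, -0.703]
ft_force: [-0.4, -0.3, 1.1]
width: 0.0399
```

Request:
arm_command(targets=[[[0.0002,0.001,0,0,0,0],[0,0,0,0,0,0]]])

```text
time: 8.32
ee_pos: [0.4765, 0.0866, 0.0605]
eef_rot: [0.705, -0.062, -0.074, -0.703]
ft_force: [-0.5, -0.7, -0.2]
width: 0.0402
```

```bash
python3 - <<'E'
from h import *
o=snap("g6")
s,p,R=st();print(p,s["ft_force"],s["torque"],s["joint_torque"].round(2))
a=pickle.load(open("pics/b.pkl","rb"))
f=lambda o:cv2.resize(o["scene"]["pixels"][205:245,290:330],(400,400),interpolation=cv2.INTER_CUBIC)
cv2.imwrite("pics/g7.png",np.hstack([f(a),f(o)]))
E
```

```text
[0.47662696 0.08662631 0.06076454] [-0.93311069 -0.21802117  4.02426486] [-0.16473792  0.11364892 -0.00076867] [-0.000e+00 -4.845e+01  4.740e+00 -3.137e+01 -1.900e-01  7.100e-01
  2.000e-02]
```

View pics/g7.png

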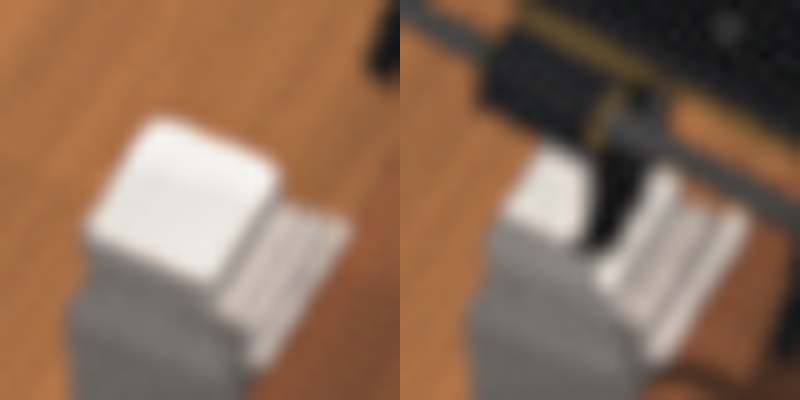

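Request:
arm_command(targets=[[[0.0002,0.001,0,0,0,0],[0.0002,0.001,0,0,0,0],[0.0002,0.001,0,0,0,0],[0,0,0,0,0,0]]])

```text
time: 8.75
ee_pos: [0.4765, 0.0867, 0.0581]
eef_rot: [0.705, -0.062, -0.074, -0.703]
ft_force: [-2.1, -0.4, 7.4]
width: 0.04
```

Request:
arm_command(targets=[[[0.0002,0.001,0,0,0,0],[0.0002,0.001,0,0,0,0],[0,0,0,0,0,0]]])

```text
time: 9.0
ee_pos: [0.4765, 0.0866, 0.0561]
eef_rot: [0.705, -0.062, -0.074, -0.703]
ft_force: [-3.7, -0.8, 8.9]
width: 0.0401
```

```bash
python3 - <<'E'
from h import *
o=snap("g8")
go()
a=pickle.load(open("pics/b.pkl","rb"))
f=lambda o:cv2.resize(o["scene"]["pixels"][200:320,280:380],(400,480),interpolation=cv2.INTER_CUBIC)
cv2.imwrite("pics/g9.png",np.hstack([f(a),f(o)]))
th=np.radians([5,11,20,30,40,50,60,70,80,90,97,103.1]);s=111
P=np.array([[63-s*np.cos(t)+10*np.sin(t)-26.5,0,72+s*np.sin(t)+10*np.cos(t)-31.5] for t in th])
P=np.vstack([[-74.5,0,52],P]); R=Ro.from_euler('y',11,degrees=True)*Ro.from_matrix(np.column_stack([[1,0,0],[0,0,-1],[0,1,0]]))
print(P.round(1)[:,[0,2]].tolist()); print(R.inv().apply(np.diff(P,axis=0)).round(1).tolist())
E
```

```text
t 9.1 pos [0.4765 0.0866 0.0562] case [-0.0745 -0.0003  0.0562] F [-3.1 -0.7  8.4] w 0.0401
axes x [ 0.981  0.016 -0.191] y [-0.191 -0.004 -0.982]
[[-74.5, 52.0], [-73.2, 60.1], [-70.6, 71.5], [-64.4, 87.9], [-54.6, 104.7], [-42.1, 119.5], [-27.2, 132.0], [-10.3, 141.6], [7.9, 148.2], [27.1, 151.6], [46.5, 151.5], [60.0, 149.5], [71.4, 146.3]]
[[-0.3, -8.2, 0.0], [0.4, -11.7, 0.0], [2.9, -17.2, 0.0], [6.4, -18.4, 0.0], [9.5, -17.0, 0.0], [12.3, -15.1, 0.0], [14.7, -12.7, 0.0], [16.7, -10.0, 0.0], [18.2, -6.9, 0.0], [19.1, -3.7, 0.0], [13.6, -0.6, 0.0], [11.8, 0.9, 0.0]]
```

View pics/g9.png

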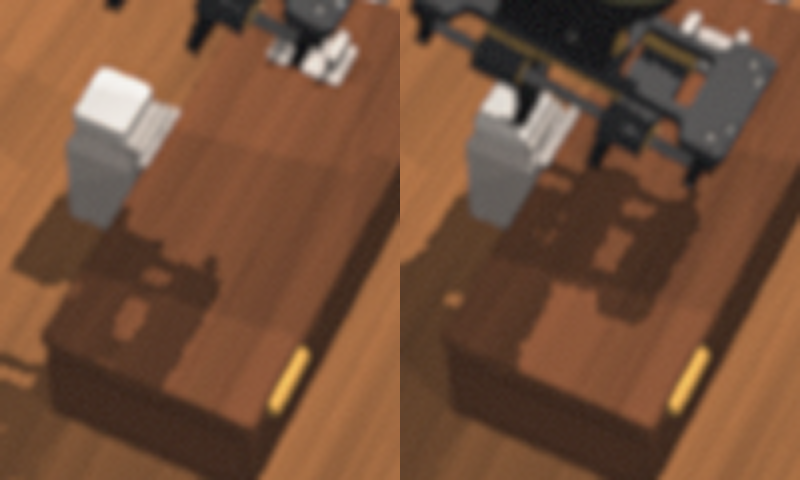

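Request:
arm_command(targets=[[[0,-0.002,0,0,0,0],[0,-0.003,0,0,0,0],[0,-0.004,0,0,0,0],[0,0,0,0,0,0]]])

```text
time: 9.43
ee_pos: [0.4786, 0.0868, 0.0654]
eef_rot: [0.705, -0.062, -0.073, -0.703]
ft_force: [-2.4, 0.2, 4.8]
width: 0.0399
```

```bash
python3 - <<'E'
from h import *
o=snap("i1")
go()
a=pickle.load(open("pics/b.pkl","rb"))
f=lambda o:cv2.resize(o["scene"]["pixels"][200:320,280:380],(400,480),interpolation=cv2.INTER_CUBIC)
cv2.imwrite("pics/i2.png",np.hstack([f(a),f(o)]))
E
```

```text
t 9.53 pos [0.4785 0.0867 0.0649] case [-0.0725 -0.0003  0.0649] F [-1.5 -0.1  5.2] w 0.0403
axes x [ 0.982  0.016 -0.191] y [-0.191 -0.004 -0.982]
```

View pics/i2.png

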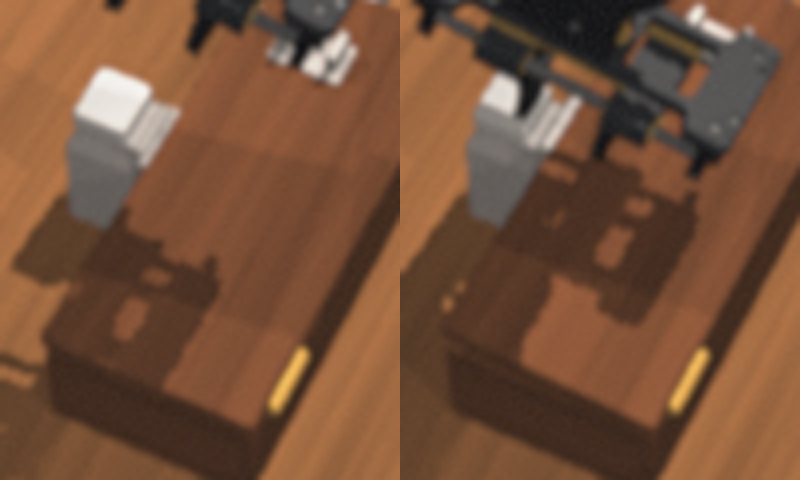

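Request:
arm_command(targets=[[[0.0002,-0.0035,0,0,0,0],[0.0002,-0.0035,0,0,0,0],[0.0007,-0.0043,0,0,0,0],[0.0007,-0.0043,0,0,0,0],[0.0007,-0.0043,0,0,0,0],[0.0007,-0.0043,0,0,0,0],[0.0016,-0.0046,0,0,0,0],[0.0016,-0.0046,0,0,0,0],[0.0016,-0.0046,0,0,0,0],[0.0016,-0.0046,0,0,0,0],[0,0,0,0,0,0]]])

```text
time: 10.45
ee_pos: [0.497, 0.0871, 0.1054]
eef_rot: [0.705, -0.062, -0.073, -0.703]
ft_force: [-0.3, -0.2, 3.4]
width: 0.0403
```

```bash
python3 - <<'E'
from h import *
o=snap("i3")
go(c2w([-.0546,0,.1047]))
cv2.imwrite("pics/i4.png",cv2.resize(o["scene"]["pixels"][140:330,250:430],None,fx=3,fy=3,interpolation=cv2.INTER_CUBIC))
E
```

```text
t 10.55 pos [0.4962 0.087  0.1046] case [-0.0548 -0.0003  0.1046] F [1.1 1.  1.8] w 0.0399
axes x [ 0.982  0.016 -0.19 ] y [-0.19  -0.004 -0.982]
 shift now [ 0.1 -0.2  0.3] mm
```

View pics/i4.png

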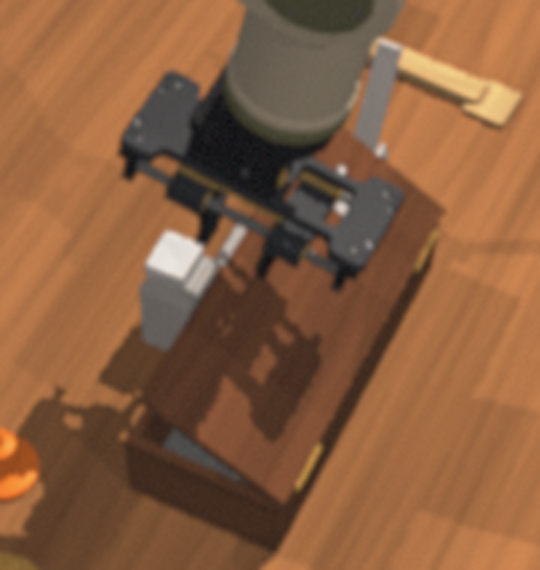

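Request:
arm_command(targets=[[[0.0024,-0.0043,0,0,0,0],[0.0024,-0.0043,0,0,0,0],[0.0024,-0.0043,0,0,0,0],[0.0024,-0.0043,0,0,0,0],[0.0031,-0.0038,0,0,0,0],[0.0031,-0.0038,0,0,0,0],[0.0031,-0.0038,0,0,0,0],[0.0031,-0.0038,0,0,0,0],[0.0037,-0.0032,0,0,0,0],[0.0037,-0.0032,0,0,0,0],[0.0037,-0.0032,0,0,0,0],[0.0037,-0.0032,0,0,0,0]]])

```text
time: 11.55
ee_pos: [0.5411, 0.0878, 0.1419]
eef_rot: [0.705, -0.062, -0.073, -0.703]
ft_force: [1.1, 0.3, 0.2]
width: 0.04
```

```bash
python3 - <<'E'
from h import *
o=snap("i5")
go(c2w([-.0103,0,.1416]))
cv2.imwrite("pics/i6.png",cv2.resize(o["scene"]["pixels"][140:330,250:430],None,fx=3,fy=3,interpolation=cv2.INTER_CUBIC))
E
```

```text
t 11.65 pos [0.5414 0.0878 0.142 ] case [-0.0096 -0.0005  0.142 ] F [0.6 1.1 0.7] w 0.0402
axes x [ 0.982  0.016 -0.19 ] y [-0.19  -0.005 -0.982]
 shift now [-0.6  0.5  0.5] mm
```

View pics/i6.png

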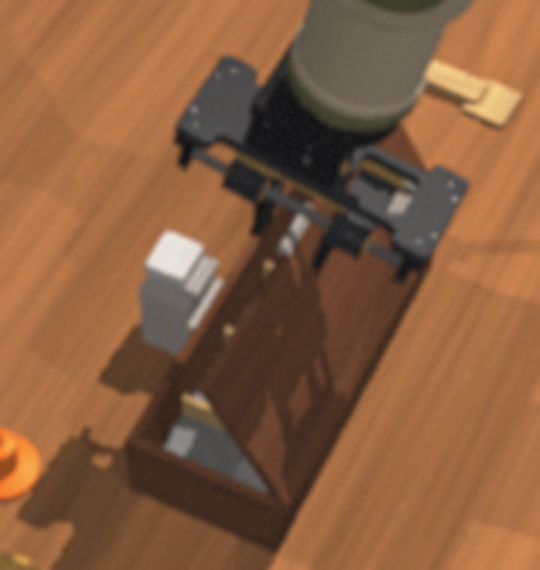

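Request:
arm_command(targets=[[[0.004,-0.0025,0,0,0,0],[0.004,-0.0025,0,0,0,0],[0.0042,-0.0025,0,0,0,0],[0.0042,-0.0025,0,0,0,0],[0.0046,-0.0017,0,0,0,0],[0.0046,-0.0017,0,0,0,0],[0.0046,-0.0017,0,0,0,0],[0.0046,-0.0017,0,0,0,0],[0.0048,-0.0009,0,0,0,0],[0.0048,-0.0009,0,0,0,0],[0.0048,-0.0009,0,0,0,0],[0.0048,-0.0009,0,0,0,0]]])

```text
time: 12.65
ee_pos: [0.5979, 0.0887, 0.1514]
eef_rot: [0.705, -0.062, -0.074, -0.703]
ft_force: [-0.1, -0.7, -1.2]
width: 0.0398
```

Request:
arm_command(targets=[[[0.0045,0,0,0,0,0],[0.0045,0,0,0,0,0],[0.0045,-0.0002,0,0,0,0],[0.004,0,0,0,0,0],[0.004,0,0,0,0,0],[0.004,0,0,0,0,0],[0.004,0,0,0,0,0],[0,0,0,0,0,0],[0,0,0,0,0,0]]])

```text
time: 13.4
ee_pos: [0.6266, 0.0891, 0.146]
eef_rot: [0.705, -0.062, -0.073, -0.703]
ft_force: [0.8, -0.1, 1.1]
width: 0.0401
```

```bash
python3 - <<'E'
from h import *
o=snap("i7")
go()
cv2.imwrite("pics/i8.png",cv2.resize(o["scene"]["pixels"][140:330,250:430],None,fx=3,fy=3,interpolation=cv2.INTER_CUBIC))
E
```

```text
t 13.5 pos [0.6265 0.0892 0.1462] case [ 0.0755 -0.0009  0.1462] F [-0.1 -0.3  0. ] w 0.0401
axes x [ 0.981  0.016 -0.191] y [-0.191 -0.004 -0.982]
```

View pics/i8.png

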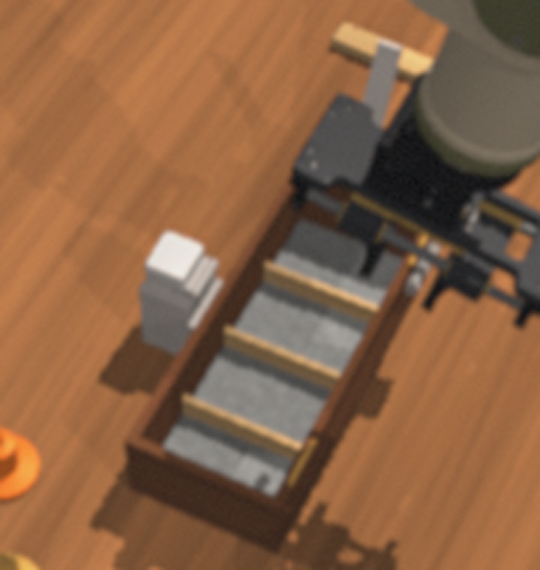

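Request:
arm_command(targets=[[[0,-0.01,0,0,0,0],[0,-0.02,0,0,0,0],[0,-0.03,0,0,0,0],[0,-0.03,0,0,0,0],[0,-0.03,0,0,0,0],[-0.02,0,0.005,0,0,-5.5],[-0.03,0,0.01,0,0,-5.5],[0,0,0,0,0,0]]])

```text
time: 14.17
ee_pos: [0.6014, 0.1019, 0.271]
eef_rot: [0.707, -0.005, -0.016, -0.707]
ft_force: [-0.9, -0.9, -1.1]
width: 0.0399
```

```bash
python3 - <<'E'
from h import *
o=snap("j")
s,_,_=st(); print(s["joint_positions"].round(2))
for y in (90,-90): go([.453,-.178,.22],ori(y))
cv2.imwrite("pics/j1.png",cv2.resize(o["scene"]["pixels"][100:330,230:450],None,fx=2.6,fy=2.6,interpolation=cv2.INTER_CUBIC))
E
```

```text
[-0.57  0.32  0.43  1.35 -0.13  1.54 -0.13]
t 14.27 pos [0.6064 0.1022 0.2728] case [0.0557 0.0125 0.2728] F [0.3 0.7 0.2] w 0.0402
axes x [ 1.     0.016 -0.027] y [-0.027 -0.001 -1.   ]
 turn(tool) [ -1.19 -90.29  -1.24] rows>= 13.0
 shift after turn [-276.9   52.8  159.2] mm
 shift now [-156.3   57.2 -277.7] mm
t 14.27 pos [0.6064 0.1022 0.2728] case [0.0557 0.0125 0.2728] F [0.3 0.7 0.2] w 0.0402
axes x [ 1.     0.016 -0.027] y [-0.027 -0.001 -1.   ]
 turn(tool) [ 1.24 89.69 -1.18] rows>= 13.0
 shift after turn [ 276.9   52.8 -159.2] mm
 shift now [-156.3   57.2 -277.7] mm
```

View pics/j1.png

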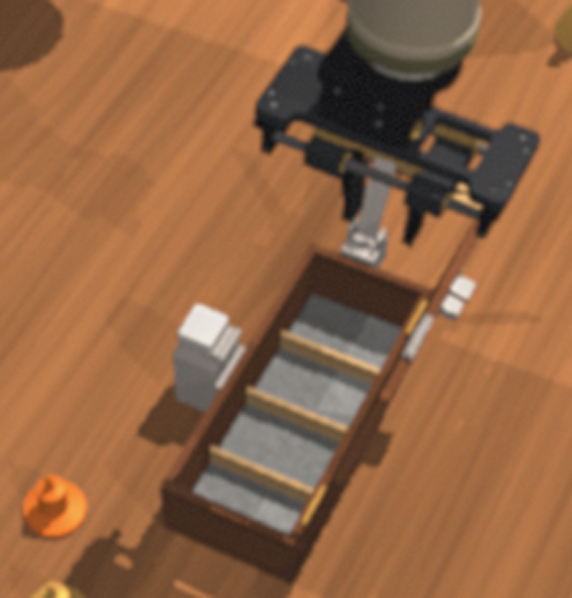

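View pics/j_top.png

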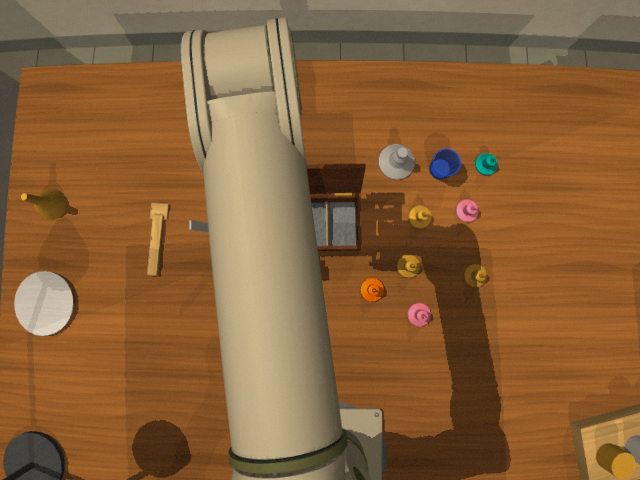

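Request:
arm_command(targets=[[[-0.005,0,-0.02,0,7.1,-1.2],[-0.005,0,-0.02,1.2,7.1,0],[0,0,-0.02,0,7.1,0],[0,0,0,0,7.1,0],[0,0,0,0,7.1,0],[0,0,0,0,7.1,0],[0,0,0,0,7.1,0],[0,0,0,0,7.1,0],[0,0,0,0,7.1,0],[0,0,0,0,7.1,0],[0,0,0,0,7.1,0],[0,0,0,0,7.1,0]]], hand=0.58)

```text
time: 15.27
ee_pos: [0.5929, 0.0425, 0.2719]
eef_rot: [-0.519, 0.48, -0.472, 0.526]
ft_force: [-0.2, 0.5, -0.7]
width: 0.0502
```

```bash
python3 - <<'E'
from h import *
s,_,_=st(); print(s["joint_positions"].round(2))
go([.453,-.178,.15],ori(-90))
E
```

```text
[-0.66  0.26  0.65  1.44 -0.17  1.49 -1.49]
t 15.27 pos [0.5929 0.0425 0.2719] case [ 0.041  -0.0468  0.2719] F [-0.2  0.5 -0.7] w 0.0502
axes x [ 0.093 -0.996 -0.015] y [-0.003  0.015 -1.   ]
 turn(tool) [ 0.1   4.13 -0.87] rows>= 1.0
 shift after turn [ 217.5  121.9 -144.5] mm
 shift now [ 208.4  118.9 -159.7] mm
```

Request:
arm_command(targets=[[[0,0,0,0,4.1,-0.9],[0.027,0.015,-0.018,0,0,0],[0.027,0.015,-0.018,0,0,0],[0.027,0.015,-0.018,0,0,0],[0.027,0.015,-0.018,0,0,0],[0.027,0.015,-0.018,0,0,0],[0.027,0.015,-0.018,0,0,0],[0.027,0.015,-0.018,0,0,0],[0.027,0.015,-0.018,0,0,0],[0,0,0,0,0,0],[0,0,0,0,0,0]]])

```text
time: 16.18
ee_pos: [0.4534, -0.1793, 0.1519]
eef_rot: [0.507, -0.495, 0.494, -0.505]
ft_force: [1.6, -0.1, 0.3]
width: 0.0503
```

```bash
cat > pk.py <<'E'
from h import *
def find(o):
    for n in("top","scene"):
        c=o[n];h=cv2.cvtColor(c["pixels"],cv2.COLOR_BGR2HSV)
        m=cv2.inRange(h,(17,130,60),(29,255,255)); m=cv2.morphologyEx(m,cv2.MORPH_CLOSE,np.ones((3,3)))
        nn,l,st_,ce=cv2.connectedComponentsWithStats(m)
        for i in range(1,nn):
            w=onz(c,ce[i],.012)
            if st_[i,4]>60 and .25<w[0]<.8 and -.55<w[1]<.3: print(n,st_[i],ce[i].round(1),w.round(3))
E
python3 - <<'E'
from pk import *
s,_,_=st(); print(s["joint_positions"].round(2))
o=snap("k"); find(o)
go([.4545,-.180,.10],ori(-90))
s,p,R=st()
sc=o["scene"]
q=proj(sc,p)[0]; x0,y0=int(q[0])-50,int(q[1])-55
cv2.imwrite("pics/k1.png",cv2.resize(sc["pixels"][y0:y0+90,x0:x0+100],None,fx=6,fy=6,interpolation=cv2.INTER_CUBIC))
for d in(0,.02,.03,.04): print(d,((proj(sc,R.apply([[-.04,-d,0],[-.025,-d,0],[.025,-d,0],[.04,-d,0]])+p)-[x0,y0])*6).round().tolist())
E
```

```text
[-0.49  0.04  0.81  1.9  -0.03  1.22 -1.23]
top [238 194  19   4  71] [246.6 195.5] [0.621 0.213 0.012]
top [296 201   2  45  85] [296.5 224.2] [0.551 0.09  0.012]
top [326 201   2  44  63] [326.3 225.5] [0.548 0.018 0.012]
top [265 202   3  45  94] [266.4 222.7] [0.554 0.163 0.012]
top [409 205  23  24 425] [419.8 216.2] [ 0.573 -0.208  0.012]
scene [240 324  25  24 454] [251.6 336. ] [ 0.455 -0.183  0.012]
scene [279 359  27  25 510] [292.1 371. ] [ 0.575 -0.212  0.012]
scene [189 381  27  26 506] [202.2 393.3] [ 0.434 -0.345  0.012]
t 16.28 pos [ 0.455  -0.1771  0.1523] case [-0.1016 -0.2635  0.1523] F [0.9 0.1 0.1] w 0.0506
axes x [ 0.028 -1.     0.   ] y [-0.001 -0.    -1.   ]
 turn(tool) [0.07 0.4  0.02] rows>= 1.0
 shift after turn [ 2.9 52.3 -0.5] mm
 shift now [ 2.9 52.3 -0.5] mm
0 [[363.0, 242.0], [341.0, 276.0], [265.0, 393.0], [242.0, 429.0]]
0.02 [[357.0, 211.0], [335.0, 246.0], [258.0, 364.0], [234.0, 400.0]]
0.03 [[354.0, 196.0], [331.0, 230.0], [254.0, 349.0], [230.0, 386.0]]
0.04 [[351.0, 180.0], [328.0, 215.0], [250.0, 334.0], [226.0, 371.0]]
```

View pics/k1.png

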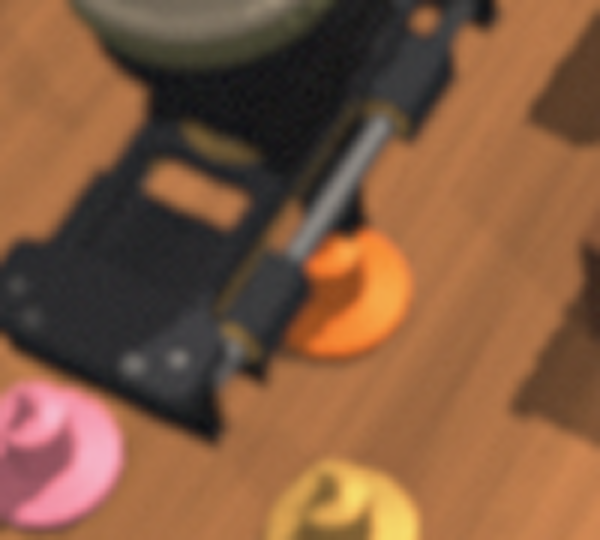

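Request:
arm_command(targets=[[[0.001,0.017,0,0,0.4,0],[0.001,0.017,0,0,0,0],[0.001,0.017,0,0,0,0],[0,0.017,0,0,0,0],[0,0.017,0,0,0,0],[0,0.017,0,0,0,0],[0,0,0,0,0,0],[0,0,0,0,0,0]]])

```text
time: 16.95
ee_pos: [0.4539, -0.1796, 0.0495]
eef_rot: [0.507, -0.495, 0.494, -0.505]
ft_force: [-0.6, 0.2, 0.2]
width: 0.0507
```

```bash
cat > look.py <<'E'
import sys
from pk import *
tag=sys.argv[1]; dz=float(sys.argv[2]) if len(sys.argv)>2 else 0
o=snap(tag); go()
s,p,R=st(); sc=o["scene"]
q=proj(sc,p)[0]; x0,y0=max(0,int(q[0])-50),max(0,int(q[1])-55)
im=cv2.resize(sc["pixels"][y0:y0+90,x0:x0+100],None,fx=6,fy=6,interpolation=cv2.INTER_CUBIC)
cv2.imwrite(f"pics/{tag}_z.png",im)
w=s["width"]/2
for d in(0,.01,.02,.03,.04): print(d,((proj(sc,R.apply([[-w-.015,-d,0],[-w,-d,0],[w,-d,0],[w+.015,-d,0]])+p)-[x0,y0])*6).round().tolist())
E
python3 look.py l
```

```text
t 17.05 pos [ 0.4546 -0.18    0.0504] case [-0.102  -0.2664  0.0504] F [-0.2  0.2  1. ] w 0.0504
axes x [ 0.022 -1.     0.   ] y [-0.001 -0.    -1.   ]
0 [[357.0, 247.0], [336.0, 279.0], [265.0, 392.0], [243.0, 426.0]]
0.01 [[354.0, 234.0], [333.0, 266.0], [261.0, 379.0], [240.0, 414.0]]
0.02 [[352.0, 220.0], [331.0, 253.0], [258.0, 367.0], [236.0, 401.0]]
0.03 [[349.0, 207.0], [328.0, 240.0], [255.0, 354.0], [232.0, 388.0]]
0.04 [[346.0, 193.0], [325.0, 226.0], [251.0, 341.0], [229.0, 376.0]]
```

View pics/l_z.png

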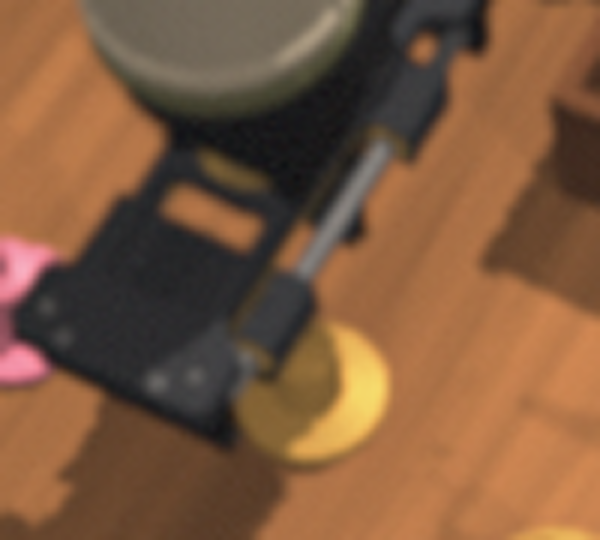

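Request:
arm_command(targets=[[[0,0.008,0,0,0,0],[0,0.008,0,0,0,0],[0,0.008,0,0,0,0],[0,0,0,0,0,0]]])

```text
time: 17.38
ee_pos: [0.4522, -0.1796, 0.0236]
eef_rot: [0.506, -0.496, 0.493, -0.504]
ft_force: [-0.3, 0.1, -0.0]
width: 0.0506
```

```bash
python3 look.py m
```

```text
t 17.48 pos [ 0.4528 -0.1801  0.0248] case [-0.1038 -0.2665  0.0248] F [ 0.2 -0.5  0.2] w 0.0504
axes x [ 0.021 -1.    -0.   ] y [-0.004  0.    -1.   ]
0 [[359.0, 248.0], [339.0, 280.0], [269.0, 391.0], [247.0, 425.0]]
0.01 [[357.0, 235.0], [336.0, 268.0], [265.0, 379.0], [244.0, 413.0]]
0.02 [[354.0, 222.0], [334.0, 255.0], [262.0, 367.0], [240.0, 401.0]]
0.03 [[352.0, 209.0], [331.0, 242.0], [259.0, 355.0], [237.0, 389.0]]
0.04 [[349.0, 196.0], [328.0, 229.0], [256.0, 342.0], [234.0, 376.0]]
```

View pics/m_z.png

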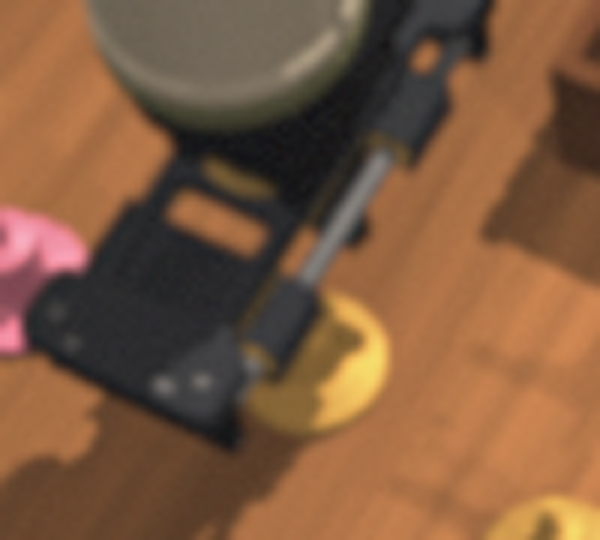

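Request:
arm_command(targets=[[[0,0.005,0,0,0,0],[0,0.004,0,0,0,0],[0,0,0,0,0,0]]])

```text
time: 17.73
ee_pos: [0.4528, -0.1799, 0.0155]
eef_rot: [0.506, -0.496, 0.494, -0.505]
ft_force: [-0.7, 0.3, 0.1]
width: 0.0505
```

Request:
arm_command(targets=[[[0,0,0,0,0,0],[0,0,0,0,0,0],[0,0,0,0,0,0],[0,0,0,0,0,0]]], hand=0.2, grip_force=5)

```text
time: 18.07
ee_pos: [0.4534, -0.1801, 0.0164]
eef_rot: [0.506, -0.495, 0.494, -0.505]
ft_force: [-0.2, 1.3, 0.9]
width: 0.0316
```

```bash
python3 look.py n
```

```text
t 18.17 pos [ 0.4533 -0.18    0.0163] case [-0.1033 -0.2664  0.0163] F [-0.   0.1  0.7] w 0.0236
axes x [ 0.021 -1.    -0.   ] y [-0.002  0.    -1.   ]
0 [[339.0, 276.0], [318.0, 308.0], [285.0, 360.0], [264.0, 393.0]]
0.01 [[336.0, 263.0], [315.0, 296.0], [282.0, 348.0], [261.0, 381.0]]
0.02 [[333.0, 251.0], [313.0, 283.0], [279.0, 336.0], [258.0, 369.0]]
0.03 [[331.0, 238.0], [310.0, 271.0], [276.0, 323.0], [255.0, 357.0]]
0.04 [[328.0, 225.0], [307.0, 258.0], [273.0, 311.0], [251.0, 345.0]]
```

View pics/n_z.png

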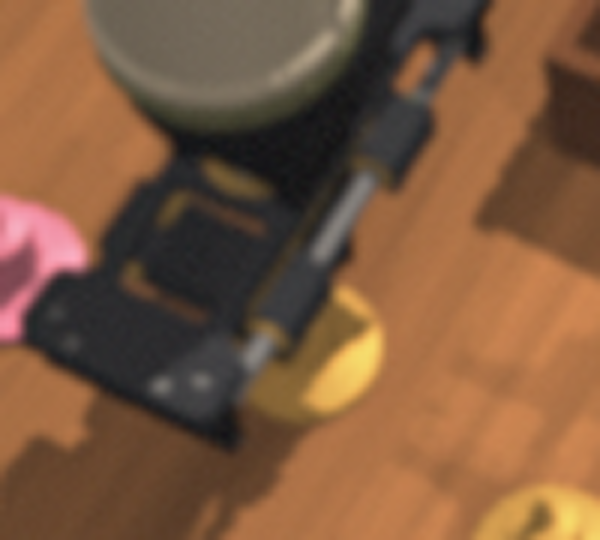

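Request:
arm_command(targets=[[[0,0,0,0,0,0],[0,0,0,0,0,0],[0,0,0,0,0,0],[0,0,0,0,0,0]]], hand=0.58)

```text
time: 18.5
ee_pos: [0.4532, -0.18, 0.0162]
eef_rot: [0.506, -0.495, 0.494, -0.505]
ft_force: [-0.7, 0.0, -0.2]
width: 0.0424
```

Request:
arm_command(targets=[[[0,0.004,0,0,0,0],[0,0.004,0,0,0,0],[0,0.004,0,0,0,0],[0,0,0,0,0,0]]])

```text
time: 18.83
ee_pos: [0.4525, -0.1799, 0.0032]
eef_rot: [0.506, -0.496, 0.494, -0.504]
ft_force: [-0.2, 0.1, -0.2]
width: 0.05
```

Request:
arm_command(targets=[[[0,0.004,0,0,0,0],[0,0.004,0,0,0,0],[0,0,0,0,0,0]]])

```text
time: 19.08
ee_pos: [0.4527, -0.1799, -0.0046]
eef_rot: [0.506, -0.496, 0.494, -0.505]
ft_force: [0.7, -0.3, -0.9]
width: 0.0505
```

Request:
arm_command(targets=[[[0,0,0,0,0,0],[0,0,0,0,0,0],[0,0,0,0,0,0],[0,0,0,0,0,0],[0,0,0,0,0,0],[0,0,0,0,0,0]]], hand=0.2, grip_force=8)

```text
time: 19.58
ee_pos: [0.4533, -0.18, -0.0037]
eef_rot: [0.506, -0.495, 0.494, -0.505]
ft_force: [-0.2, 0.6, 0.1]
width: 0.0258
```

Request:
arm_command(targets=[[[0,0,0,0,0,0],[0,0,0,0,0,0],[0,-0.01,0,0,0,0],[0,-0.02,0,0,0,0],[0,-0.03,0,0,0,0],[0,-0.03,0,0,0,0],[0,-0.03,0,0,0,0],[0,0,0,0,0,0]]], grip_force=20)

```text
time: 20.25
ee_pos: [0.4561, -0.1814, 0.1216]
eef_rot: [-0.504, 0.494, -0.496, 0.506]
ft_force: [0.9, -0.2, -2.3]
width: 0.025
```

```bash
python3 - <<'E'
from h import *
for b in(.036,): go(c2w([0,b,.115]),ori(-90))
E
python3 look.py p
```

```text
t 20.25 pos [ 0.4561 -0.1814  0.1216] case [-0.1006 -0.2678  0.1216] F [ 0.9 -0.2 -2.3] w 0.025
axes x [ 0.02 -1.    0.  ] y [ 0.005  0.    -1.   ]
 turn(tool) [-0.28 -0.06  0.01] rows>= 1.0
 shift after turn [-303.8    6.6  100.6] mm
 shift now [-303.9    7.1  100.2] mm
t 20.35 pos [ 0.454  -0.18    0.1171] case [-0.1026 -0.2664  0.1171] F [-0.  -0.  -3.1] w 0.0248
axes x [ 0.021 -1.    -0.001] y [-0.     0.001 -1.   ]
0 [[343.0, 273.0], [321.0, 307.0], [284.0, 364.0], [261.0, 399.0]]
0.01 [[340.0, 259.0], [317.0, 293.0], [280.0, 350.0], [257.0, 386.0]]
0.02 [[337.0, 245.0], [314.0, 279.0], [276.0, 336.0], [253.0, 372.0]]
0.03 [[333.0, 230.0], [311.0, 264.0], [273.0, 322.0], [250.0, 358.0]]
0.04 [[330.0, 215.0], [307.0, 250.0], [269.0, 308.0], [246.0, 343.0]]
```

View pics/p_z.png

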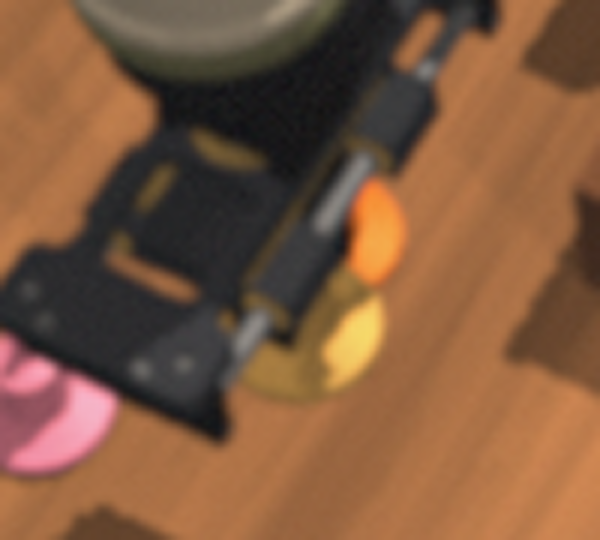

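Request:
arm_command(targets=[[[-0.015,0,0.005,0,0,0],[-0.03,0,0.01,0,0,0],[-0.03,0,0.01,0,0,0],[-0.03,0,0.01,0,0,0],[-0.03,0,0.01,0,0,0],[-0.03,0,0.01,0,0,0],[-0.03,0,0.01,0,0,0],[-0.03,0,0.01,0,0,0],[-0.03,0,0.01,0,0,0],[-0.03,0,0.01,0,0,0],[-0.019,0,0.006,0,0,0],[0,0,0,0,0,0]]])

```text
time: 21.35
ee_pos: [0.5474, 0.1309, 0.1143]
eef_rot: [0.508, -0.494, 0.492, -0.506]
ft_force: [-0.5, 0.9, -3.1]
width: 0.0252
```

```bash
python3 - <<'E'
from h import *
go(c2w([0,.036,.004]),ori(-90))
E
python3 look.py q
```

```text
t 21.35 pos [0.5474 0.1309 0.1143] case [-0.0027  0.0424  0.1143] F [-0.5  0.9 -3.1] w 0.0252
axes x [ 0.027 -1.    -0.   ] y [-0.005  0.    -1.   ]
 turn(tool) [ 0.27  0.35 -0.01] rows>= 1.0
 shift after turn [  6.4 110.3   2.7] mm
 shift now [  6.5 110.3   3.2] mm
t 21.45 pos [0.5473 0.1256 0.1148] case [-0.003   0.0371  0.1148] F [ 0.2 -0.9 -2.9] w 0.0245
axes x [ 0.022 -1.     0.001] y [-0.005 -0.002 -1.   ]
0 [[336.0, 281.0], [320.0, 309.0], [292.0, 355.0], [275.0, 384.0]]
0.01 [[337.0, 265.0], [321.0, 293.0], [293.0, 339.0], [276.0, 368.0]]
0.02 [[339.0, 249.0], [322.0, 277.0], [294.0, 323.0], [277.0, 352.0]]
0.03 [[340.0, 232.0], [323.0, 260.0], [295.0, 307.0], [278.0, 336.0]]
0.04 [[341.0, 215.0], [325.0, 244.0], [297.0, 290.0], [279.0, 319.0]]
```

View pics/q_z.png

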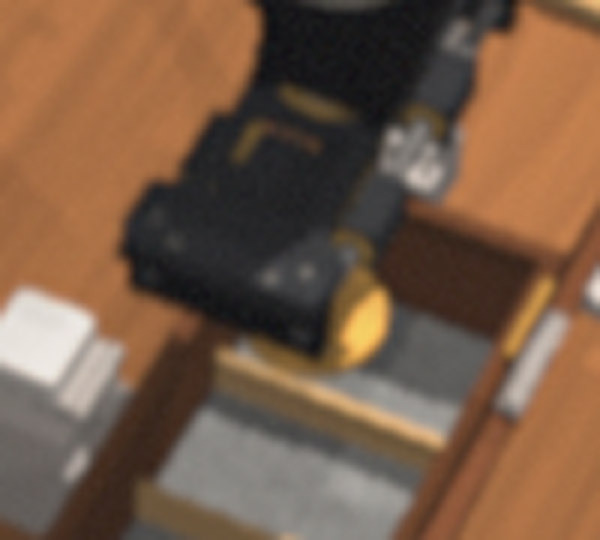

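Request:
arm_command(targets=[[[0.001,0.01,0.002,0,0.3,0],[0,0.02,0.001,0,0,0],[0,0.02,0,0,0,0],[0,0.01,0,0,0,0],[0,0.007,0,0,0,0],[0,0,0,0,0,0],[0,0,0,0,0,0]]])

```text
time: 22.03
ee_pos: [0.5511, 0.1245, 0.0493]
eef_rot: [0.504, -0.497, 0.496, -0.503]
ft_force: [-0.4, 0.1, -1.4]
width: 0.025
```

```bash
python3 look.py q2; python3 - <<'E'
from h import *
go(c2w([0,.036,.003]),ori(-90))
o=pickle.load(open("pics/q2.pkl","rb"))["top"]["pixels"]
cv2.imwrite("pics/q2t.png",cv2.resize(o[170:270,220:370],None,fx=5,fy=5))
E
```

```text
t 22.13 pos [0.5516 0.125  0.0501] case [0.0014 0.0365 0.0501] F [ 0.2  0.5 -2. ] w 0.025
axes x [ 0.015 -1.    -0.001] y [-0.001  0.001 -1.   ]
0 [[333.0, 283.0], [317.0, 311.0], [289.0, 357.0], [273.0, 385.0]]
0.01 [[334.0, 269.0], [318.0, 296.0], [290.0, 343.0], [274.0, 371.0]]
0.02 [[335.0, 254.0], [319.0, 281.0], [291.0, 328.0], [274.0, 356.0]]
0.03 [[336.0, 238.0], [320.0, 266.0], [292.0, 313.0], [275.0, 341.0]]
0.04 [[337.0, 223.0], [321.0, 251.0], [293.0, 298.0], [276.0, 326.0]]
t 22.13 pos [0.5516 0.125  0.0501] case [0.0014 0.0365 0.0501] F [ 0.2  0.5 -2. ] w 0.025
axes x [ 0.015 -1.    -0.001] y [-0.001  0.001 -1.   ]
 turn(tool) [ 0.06 -0.31 -0.06] rows>= 1.0
 shift after turn [ 0.5 47.1 -1.4] mm
 shift now [ 0.6 47.1 -1.3] mm
```

View pics/q2_z.png

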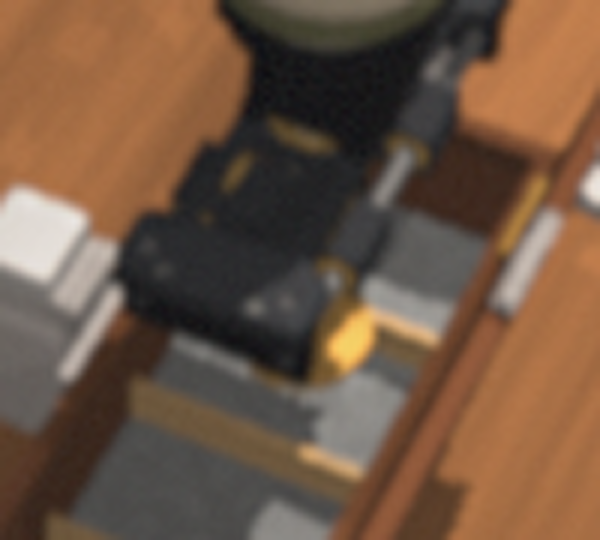

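View pics/q2t.png

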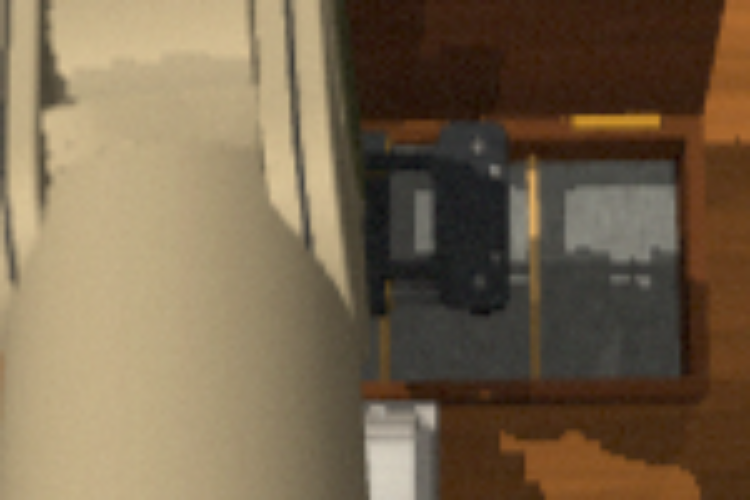

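Request:
arm_command(targets=[[[0,0.012,-0.001,0,0,0],[0.0005,0.012,0,0,0,0],[0,0.01,0,0,0,0],[0,0.006,0,0,0,0],[0,0.003,0,0,0,0],[0,0,0,0,0,0],[0,0,0,0,0,0]]])

```text
time: 22.72
ee_pos: [0.5499, 0.1245, 0.006]
eef_rot: [0.505, -0.497, 0.495, -0.503]
ft_force: [0.5, -0.3, -2.1]
width: 0.0251
```

Request:
arm_command(targets=[[[0,0.001,0,0,0,0],[0,0.001,0,0,0,0],[0,0,0,0,0,0]]])

```text
time: 22.97
ee_pos: [0.5499, 0.1246, 0.0042]
eef_rot: [0.504, -0.497, 0.495, -0.504]
ft_force: [0.7, -0.1, -2.8]
width: 0.0254
```

```bash
python3 - <<'E'
from h import *
go(c2w([0,.036,.003]),ori(-90))
E
```

```text
t 22.97 pos [0.5499 0.1246 0.0042] case [-0.0003  0.0362  0.0042] F [ 0.7 -0.1 -2.8] w 0.0254
axes x [ 0.016 -1.    -0.001] y [-0.002  0.001 -1.   ]
 turn(tool) [ 0.12 -0.29 -0.03] rows>= 1.0
 shift after turn [0.2 1.2 0.3] mm
 shift now [0.2 1.2 0.3] mm
```

Request:
arm_command(targets=[[[0,0.001,0,0,0,0],[0,0.001,0,0,0,0],[0,0,0,0,0,0]]])

```text
time: 23.22
ee_pos: [0.5499, 0.1247, 0.0024]
eef_rot: [0.504, -0.497, 0.495, -0.504]
ft_force: [-1.2, 0.2, 0.2]
width: 0.0249
```

Request:
arm_command(targets=[[[0,0.0005,0,0,0,0],[0,0,0,0,0,0]]])

```text
time: 23.38
ee_pos: [0.55, 0.1247, 0.0023]
eef_rot: [0.504, -0.497, 0.495, -0.504]
ft_force: [-2.5, -0.3, 7.0]
width: 0.0253
```

Seated. Release and lift.

Request:
arm_command(targets=[[[0,0,0,0,0,0],[0,0,0,0,0,0],[0,0,0,0,0,0],[0,-0.01,0,0,0,0],[0,-0.015,0,0,0,0],[0,-0.02,0,0,0,0],[0,-0.03,0,0,0,0],[0,-0.03,0,0,0,0],[0.02,0,-0.005,0,0,0],[0.03,0,0,0,0,0],[0.03,0,0,0,0,0],[0.03,0,0,0,0,0]]], hand=0.4)

```text
time: 24.38
ee_pos: [0.5468, 0.0134, 0.1075]
eef_rot: [0.504, -0.496, 0.495, -0.504]
ft_force: [0.1, -0.4, 0.4]
width: 0.0347
```

```bash
python3 - <<'E'
from pk import *
o=snap("r"); find(o)
go([.5735,-.210,.075],ori(-90))
cv2.imwrite("pics/r1.png",cv2.resize(o["scene"]["pixels"][130:450,180:430],None,fx=1.9,fy=1.9,interpolation=cv2.INTER_CUBIC))
E
```

```text
top [238 194  19   4  67] [246.3 195.4] [0.621 0.214 0.012]
top [265 202   3  44  88] [266.5 223.6] [0.552 0.163 0.012]
top [409 205  23  24 427] [419.8 216.3] [ 0.573 -0.208  0.012]
top [271 214  19  23 261] [278.6 225.6] [0.547 0.134 0.012]
top [464 263  23  24 431] [475.  275.1] [ 0.432 -0.34   0.012]
scene [341 237  22  24 357] [352.2 249.4] [0.548 0.128 0.012]
scene [279 359  27  25 511] [292.  370.9] [ 0.575 -0.212  0.012]
scene [189 381  26  26 525] [201.9 393.3] [ 0.433 -0.346  0.012]
t 24.48 pos [0.5468 0.0084 0.1077] case [-0.0059 -0.0799  0.1077] F [ 0.6 -0.4  0. ] w 0.0351
axes x [ 0.008 -1.     0.001] y [-0.001 -0.001 -1.   ]
 turn(tool) [ 0.07 -0.72  0.06] rows>= 1.0
 shift after turn [219.   32.7  22.2] mm
 shift now [218.6  32.9  25. ] mm
```

View pics/r1.png

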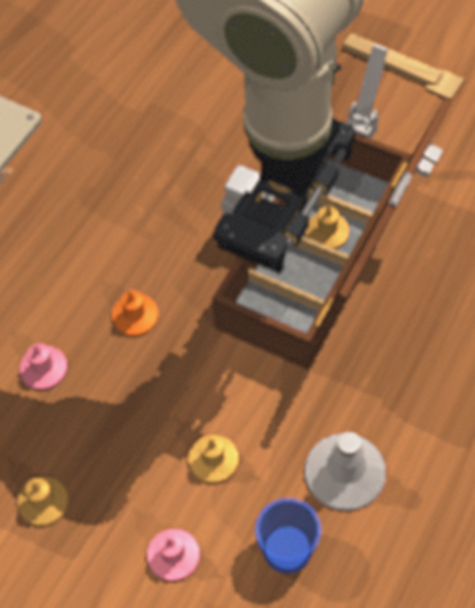

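Request:
arm_command(targets=[[[0.03,0,0.003,0,-0.7,0],[0.03,0,0.003,0,0,0],[0.03,0,0.003,0,0,0],[0.03,0.005,0.003,0,0,0],[0.03,0.005,0.003,0,0,0],[0.03,0.008,0.003,0,0,0],[0.025,0.008,0.003,0,0,0],[0.014,0.006,0.001,0,0,0],[0,0,0,0,0,0],[0,0,0,0,0,0]]], hand=0.58)

```text
time: 25.32
ee_pos: [0.5743, -0.204, 0.0745]
eef_rot: [0.507, -0.494, 0.492, -0.506]
ft_force: [-0.6, 0.3, -0.1]
width: 0.0505
```

```bash
python3 - <<'E'
from pk import *
o=snap("s"); find(o)
go([.5735,-.210,-.003],ori(-90))
E
```

```text
top [238 194  19   4  63] [246.7 195.5] [0.621 0.213 0.012]
top [271 201  27  45 518] [284.8 224.7] [0.55  0.119 0.012]
top [265 202   3  44  90] [266.4 223.1] [0.553 0.163 0.012]
top [411 219  17  10  95] [419.8 223.9] [ 0.554 -0.208  0.012]
scene [341 237  22  24 359] [352.1 249.4] [0.548 0.128 0.012]
scene [284 360  22  24 340] [295.3 372.6] [ 0.583 -0.212  0.012]
scene [189 381  27  26 514] [202.1 393.4] [ 0.434 -0.346  0.012]
t 25.42 pos [ 0.575  -0.2023  0.0749] case [ 0.0179 -0.2912  0.0749] F [1.  0.7 0.4] w 0.0506
axes x [ 0.03  -1.    -0.001] y [-0.002  0.001 -1.   ]
 turn(tool) [ 0.11  0.49 -0.06] rows>= 1.0
 shift after turn [ 7.7 77.9 -1.7] mm
 shift now [ 7.7 77.9 -1.6] mm
```

Request:
arm_command(targets=[[[0.004,0,-0.001,0,0.5,0],[0.004,0.012,-0.001,0,0,0],[0,0.014,0,0,0,0],[0,0.014,0,0,0,0],[0,0.014,0,0,0,0],[0,0.012,0,0,0,0],[0,0.008,0,0,0,0],[0,0.004,0,0,0,0],[0,0,0,0,0,0]]])

```text
time: 26.17
ee_pos: [0.5719, -0.2117, -0.0048]
eef_rot: [0.506, -0.496, 0.494, -0.504]
ft_force: [-0.4, -0.2, -0.1]
width: 0.0504
```

Request:
arm_command(targets=[[[0,0,0,0,0,0],[0,0,0,0,0,0],[0,0,0,0,0,0],[0,0,0,0,0,0],[0,0,0,0,0,0]]], hand=0.2, grip_force=8)

```text
time: 26.58
ee_pos: [0.5728, -0.2117, -0.0032]
eef_rot: [0.505, -0.496, 0.495, -0.505]
ft_force: [-0.3, 0.3, 2.8]
width: 0.0255
```

Request:
arm_command(targets=[[[0,0,0,0,0,0],[0,0,0,0,0,0]]], grip_force=20)

```text
time: 26.75
ee_pos: [0.5728, -0.2117, -0.0032]
eef_rot: [0.505, -0.496, 0.494, -0.505]
ft_force: [-0.8, 1.4, 4.3]
width: 0.0253
```

Request:
arm_command(targets=[[[0,-0.01,0,0,0,0],[0,-0.02,0,0,0,0],[0,-0.03,0,0,0,0],[0,-0.03,0,0,0,0],[0,-0.03,0,0,0,0],[0,0,0,0,0,0]]])

```text
time: 27.25
ee_pos: [0.5754, -0.2137, 0.1229]
eef_rot: [-0.504, 0.494, -0.497, 0.506]
ft_force: [0.6, -0.3, -1.2]
width: 0.0253
```

```bash
python3 - <<'E'
from pk import *
go(c2w([0,-.036,.117]),ori(-90))
E
```

```text
t 27.25 pos [ 0.5754 -0.2137  0.1229] case [ 0.018  -0.3026  0.1229] F [ 0.6 -0.3 -1.2] w 0.0253
axes x [ 0.018 -1.     0.002] y [ 0.006 -0.002 -1.   ]
 turn(tool) [-0.32 -0.14  0.1 ] rows>= 1.0
 shift after turn [-266.6    5.9  -18. ] mm
 shift now [-266.6    5.3  -18.7] mm
```

Request:
arm_command(targets=[[[-0.018,0,-0.002,0,0,0],[-0.03,0,-0.002,0,0,0],[-0.03,0,-0.002,0,0,0],[-0.03,0,-0.002,0,0,0],[-0.03,0,-0.002,0,0,0],[-0.03,0,-0.002,0,0,0],[-0.03,0,-0.002,0,0,0],[-0.03,0,-0.002,0,0,0],[-0.03,0,-0.002,0,0,0],[-0.008,0,0,0,0,0],[0,0,0,0,0,0],[0,0,0,0,0,0]]])

```text
time: 28.25
ee_pos: [0.5495, 0.0532, 0.1165]
eef_rot: [0.506, -0.496, 0.494, -0.504]
ft_force: [0.2, 0.2, -1.4]
width: 0.0248
```

```bash
python3 - <<'E'
from pk import *
go(c2w([0,-.036,.0048]),ori(-90))
E
python3 look.py u
```

```text
t 28.25 pos [0.5495 0.0532 0.1165] case [-0.0023 -0.0352  0.1165] F [ 0.2  0.2 -1.4] w 0.0248
axes x [ 0.02 -1.    0.  ] y [-0.003 -0.    -1.   ]
 turn(tool) [ 0.15 -0.07  0.01] rows>= 1.0
 shift after turn [  0.8 111.7   2.3] mm
 shift now [  0.8 111.7   2.6] mm
t 28.35 pos [0.5496 0.0518 0.1166] case [-0.0021 -0.0367  0.1166] F [-0.1  0.9 -1.8] w 0.0249
axes x [ 0.017 -1.     0.   ] y [-0.002 -0.    -1.   ]
0 [[334.0, 281.0], [316.0, 311.0], [286.0, 360.0], [268.0, 391.0]]
0.01 [[334.0, 265.0], [317.0, 295.0], [287.0, 345.0], [268.0, 375.0]]
0.02 [[335.0, 249.0], [317.0, 279.0], [287.0, 329.0], [269.0, 360.0]]
0.03 [[336.0, 233.0], [318.0, 263.0], [288.0, 313.0], [269.0, 344.0]]
0.04 [[337.0, 217.0], [319.0, 247.0], [288.0, 297.0], [269.0, 328.0]]
```

View pics/u_z.png

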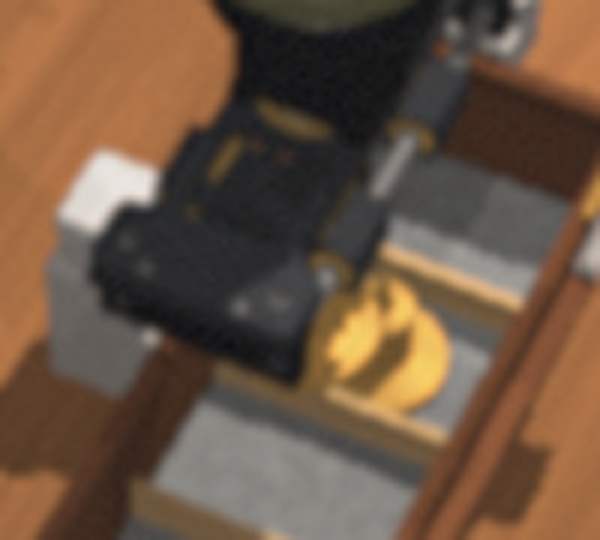

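Request:
arm_command(targets=[[[0,0.012,0.002,0,0,0],[0,0.02,0,0,0,0],[0,0.02,0,0,0,0],[0,0.02,0,0,0,0],[0,0.016,0,0,0,0],[0,0.012,0,0,0,0],[0,0.007,0,0,0,0],[0,0.003,0,0,0,0],[0,0.001,0,0,0,0],[0,0,0,0,0,0]]])

```text
time: 29.18
ee_pos: [0.5518, 0.0536, 0.006]
eef_rot: [0.505, -0.496, 0.495, -0.504]
ft_force: [-0.2, 0.0, -0.7]
width: 0.0251
```

Request:
arm_command(targets=[[[0,0.001,0,0,0,0],[0,0.001,0,0,0,0],[0,0,0,0,0,0]]])

```text
time: 29.43
ee_pos: [0.5516, 0.0539, 0.0039]
eef_rot: [0.505, -0.496, 0.494, -0.505]
ft_force: [0.3, 0.0, -1.4]
width: 0.025
```

Request:
arm_command(targets=[[[0,0.001,0,0,0,0],[0,0.0005,0,0,0,0],[0,0,0,0,0,0]]])

```text
time: 29.68
ee_pos: [0.5517, 0.0538, 0.0028]
eef_rot: [0.505, -0.496, 0.494, -0.505]
ft_force: [-1.4, -0.8, 6.5]
width: 0.025
```

Request:
arm_command(targets=[[[0,0.0005,0,0,0,0],[0,0,0,0,0,0]]])

```text
time: 29.85
ee_pos: [0.5517, 0.0539, 0.0027]
eef_rot: [0.505, -0.496, 0.494, -0.505]
ft_force: [-4.1, -0.7, 11.4]
width: 0.0251
```

Request:
arm_command(targets=[[[0,0,0,0,0,0],[0,0,0,0,0,0],[0,0,0,0,0,0],[0,-0.01,0,0,0,0],[0,-0.015,0,0,0,0],[0,-0.02,0,0,0,0],[0,-0.03,0,0,0,0],[0,-0.03,0,0,0,0],[0.02,0,-0.005,0,0,0],[0.03,0,0,0,0,0],[0.03,0,0,0,0,0],[0.03,0,0,0,0,0]]], hand=0.4)

```text
time: 30.85
ee_pos: [0.5488, -0.0574, 0.1075]
eef_rot: [0.505, -0.495, 0.494, -0.505]
ft_force: [0.2, -0.4, -0.1]
width: 0.0348
```

```bash
python3 - <<'E'
from pk import *
o=snap("v"); find(o)
go([.433,-.343,.075],ori(-90))
cv2.imwrite("pics/v1.png",cv2.resize(o["scene"]["pixels"][130:450,180:430],None,fx=1.9,fy=1.9,interpolation=cv2.INTER_CUBIC))
E
```

```text
top [238 194  18   4  69] [246.6 195.5] [0.621 0.213 0.012]
top [271 201  27  45 520] [284.9 224.7] [0.55  0.118 0.012]
top [265 202   3  44  91] [266.5 222.9] [0.554 0.163 0.012]
top [301 213  21  23 404] [311.2 223.9] [0.552 0.055 0.012]
top [463 264  25  24 434] [475.  275.2] [ 0.431 -0.34   0.012]
scene [341 238  22  23 352] [352.2 249.4] [0.548 0.128 0.012]
scene [328 260  23  24 386] [339.6 272.3] [0.551 0.055 0.012]
scene [189 381  27  25 502] [202.1 393.4] [ 0.434 -0.346  0.012]
t 30.95 pos [ 0.5483 -0.0624  0.1076] case [-0.0059 -0.1508  0.1076] F [-0.6  0.5  0.8] w 0.0349
axes x [ 0.012 -1.     0.001] y [-0.001 -0.001 -1.   ]
 turn(tool) [ 0.08 -0.52  0.08] rows>= 1.0
 shift after turn [ 278.1   32.6 -121.2] mm
 shift now [ 279.2   33.2 -118.6] mm
```

View pics/v1.png

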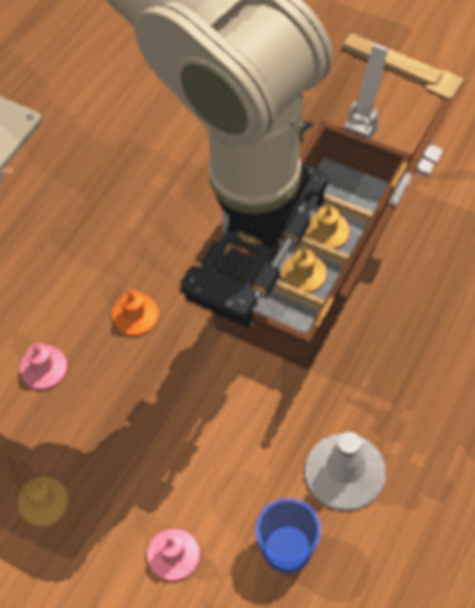

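Request:
arm_command(targets=[[[0.02,0,-0.01,0,-0.5,0],[0.03,0,-0.014,0,0,0],[0.03,0.004,-0.014,0,0,0],[0.03,0.004,-0.014,0,0,0],[0.03,0.004,-0.014,0,0,0],[0.03,0.004,-0.014,0,0,0],[0.03,0.004,-0.012,0,0,0],[0.03,0.004,-0.012,0,0,0],[0.03,0.004,-0.012,0,0,0],[0.018,0.004,-0.005,0,0,0],[0,0,0,0,0,0],[0,0,0,0,0,0]]], hand=0.58)

```text
time: 31.95
ee_pos: [0.4349, -0.3382, 0.0749]
eef_rot: [0.507, -0.494, 0.493, -0.506]
ft_force: [-0.2, 0.1, -0.0]
width: 0.0504
```

```bash
python3 - <<'E'
from pk import *
o=snap("w"); find(o)
go([.433,-.343,-.003],ori(-90))
E
```

```text
top [238 194  18   4  63] [246.2 195.3] [0.621 0.214 0.012]
top [326 201   2  44  61] [326.3 225.7] [0.548 0.018 0.012]
top [265 202   3  44  88] [266.5 223.5] [0.552 0.163 0.012]
top [271 202  27  44 514] [284.7 224.9] [0.549 0.119 0.012]
top [301 213  22  23 414] [311.5 223.9] [0.552 0.054 0.012]
top [361 282  11  10  63] [365.3 287.4] [ 0.401 -0.075  0.012]
scene [341 238  22  23 356] [352.1 249.4] [0.548 0.128 0.012]
scene [328 260  23  25 384] [339.7 272.3] [0.551 0.055 0.012]
scene [189 381  27  26 510] [202.2 393.5] [ 0.434 -0.346  0.012]
t 32.05 pos [ 0.4361 -0.3364  0.0749] case [-0.1238 -0.4224  0.0749] F [ 0.7 -0.1 -0.8] w 0.0504
axes x [ 0.029 -1.    -0.001] y [-0.002  0.001 -1.   ]
 turn(tool) [ 0.12  0.48 -0.06] rows>= 1.0
 shift after turn [ 6.5 77.9 -3.2] mm
 shift now [ 6.6 77.9 -3.1] mm
```

Request:
arm_command(targets=[[[0.0035,0,-0.0015,0,0.5,0],[0.003,0.012,-0.0015,0,0,0],[0,0.014,0,0,0,0],[0,0.014,0,0,0,0],[0,0.014,0,0,0,0],[0,0.012,0,0,0,0],[0,0.008,0,0,0,0],[0,0.003,0,0,0,0],[0,0,0,0,0,0]]])

```text
time: 32.8
ee_pos: [0.4319, -0.3438, -0.003]
eef_rot: [0.506, -0.496, 0.494, -0.504]
ft_force: [0.2, -0.3, 0.1]
width: 0.0503
```

Request:
arm_command(targets=[[[0,0,0,0,0,0],[0,0,0,0,0,0],[0,0,0,0,0,0],[0,0,0,0,0,0],[0,0,0,0,0,0]]], hand=0.2, grip_force=8)

```text
time: 33.22
ee_pos: [0.4325, -0.3441, -0.002]
eef_rot: [0.505, -0.496, 0.495, -0.504]
ft_force: [-0.5, -0.4, 1.9]
width: 0.0254
```

Request:
arm_command(targets=[[[0,0,0,0,0,0],[0,0,0,0,0,0]]], grip_force=20)

```text
time: 33.38
ee_pos: [0.4325, -0.3442, -0.002]
eef_rot: [0.505, -0.496, 0.495, -0.504]
ft_force: [-0.0, -0.1, 4.1]
width: 0.0251
```

Request:
arm_command(targets=[[[0,-0.01,0,0,0,0],[0,-0.02,0,0,0,0],[0,-0.03,0,0,0,0],[0,-0.03,0,0,0,0],[0,-0.03,0,0,0,0],[0,0,0,0,0,0]]])

```text
time: 33.88
ee_pos: [0.4345, -0.3463, 0.1235]
eef_rot: [-0.504, 0.494, -0.497, 0.505]
ft_force: [-0.2, -0.4, -1.1]
width: 0.0248
```

```bash
python3 - <<'E'
from pk import *
go(c2w([0,-.108,.117]),ori(-90))
E
```

```text
t 33.88 pos [ 0.4345 -0.3463  0.1235] case [-0.1256 -0.4323  0.1235] F [-0.2 -0.4 -1.1] w 0.0248
axes x [ 0.018 -1.     0.003] y [ 0.004 -0.003 -1.   ]
 turn(tool) [-0.24 -0.14  0.17] rows>= 1.0
 shift after turn [-324.3    6.5  125.6] mm
 shift now [-324.6    6.   124.7] mm
```

Request:
arm_command(targets=[[[-0.014,0,0.0055,0,0,0],[-0.03,0,0.0116,0,0,0],[-0.03,0,0.0116,0,0,0],[-0.03,0,0.0116,0,0,0],[-0.03,0,0.0116,0,0,0],[-0.03,0,0.0116,0,0,0],[-0.03,0,0.0116,0,0,0],[-0.03,0,0.0116,0,0,0],[-0.03,0,0.0116,0,0,0],[-0.03,0,0.0116,0,0,0],[-0.03,0,0.0116,0,0,0],[-0.01,0,0.0035,0,0,0]]])

```text
time: 34.88
ee_pos: [0.5522, -0.0121, 0.1173]
eef_rot: [0.506, -0.495, 0.493, -0.506]
ft_force: [0.6, 0.8, -2.0]
width: 0.0247
```

Request:
arm_command(targets=[[[0,0,0,0,0,0],[0,0,0,0,0,0]]])

```text
time: 35.05
ee_pos: [0.5509, -0.018, 0.1173]
eef_rot: [0.506, -0.496, 0.494, -0.504]
ft_force: [-0.3, -0.5, -1.2]
width: 0.025
```

```bash
python3 - <<'E'
from pk import *
go(c2w([0,-.108,.006]),ori(-90))
E
python3 look.py x
```

```text
t 35.05 pos [ 0.5509 -0.018   0.1173] case [-0.0023 -0.1065  0.1173] F [-0.3 -0.5 -1.2] w 0.025
axes x [ 0.02 -1.    0.  ] y [-0.003 -0.    -1.   ]
 turn(tool) [ 0.18 -0.05  0.02] rows>= 1.0
 shift after turn [  1.5 111.3   2.3] mm
 shift now [  1.5 111.3   2.6] mm
t 35.15 pos [ 0.5508 -0.0195  0.1176] case [-0.0025 -0.108   0.1176] F [ 0.8 -0.5 -1.8] w 0.0248
axes x [ 0.017 -1.     0.   ] y [-0.003 -0.    -1.   ]
0 [[337.0, 273.0], [319.0, 305.0], [287.0, 357.0], [268.0, 389.0]]
0.01 [[338.0, 258.0], [319.0, 289.0], [287.0, 342.0], [268.0, 374.0]]
0.02 [[338.0, 243.0], [319.0, 274.0], [287.0, 327.0], [267.0, 359.0]]
0.03 [[338.0, 227.0], [319.0, 259.0], [287.0, 312.0], [267.0, 344.0]]
0.04 [[338.0, 211.0], [319.0, 243.0], [287.0, 296.0], [267.0, 329.0]]
```

View pics/x_z.png

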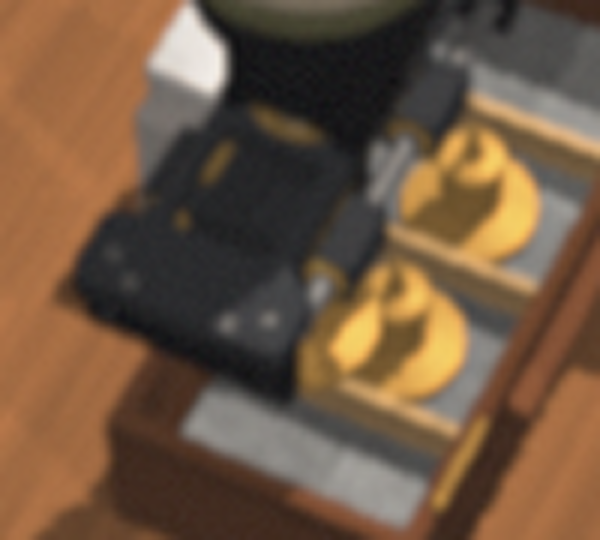

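Request:
arm_command(targets=[[[0,0.012,0.002,0,0,0],[0,0.02,0,0,0,0],[0,0.02,0,0,0,0],[0,0.016,0,0,0,0],[0,0.01,0,0,0,0],[0,0.005,0,0,0,0],[0,0,0,0,0,0]]])

```text
time: 35.73
ee_pos: [0.5523, -0.0184, 0.0335]
eef_rot: [0.506, -0.496, 0.494, -0.504]
ft_force: [0.6, 0.4, -1.2]
width: 0.025
```

```bash
python3 look.py y; python3 - <<'E'
from pk import *
go(c2w([0,-.108,.006]),ori(-90))
E
```

```text
t 35.83 pos [ 0.5535 -0.0181  0.035 ] case [ 0.0002 -0.1067  0.035 ] F [ 0.   0.6 -1.9] w 0.0246
axes x [ 0.019 -1.    -0.   ] y [-0.002  0.    -1.   ]
0 [[338.0, 278.0], [320.0, 309.0], [291.0, 359.0], [273.0, 390.0]]
0.01 [[338.0, 265.0], [320.0, 295.0], [291.0, 346.0], [272.0, 377.0]]
0.02 [[338.0, 251.0], [320.0, 281.0], [291.0, 332.0], [272.0, 364.0]]
0.03 [[339.0, 237.0], [321.0, 267.0], [291.0, 318.0], [272.0, 350.0]]
0.04 [[339.0, 222.0], [321.0, 253.0], [291.0, 304.0], [272.0, 336.0]]
t 35.83 pos [ 0.5535 -0.0181  0.035 ] case [ 0.0002 -0.1067  0.035 ] F [ 0.   0.6 -1.9] w 0.0246
axes x [ 0.019 -1.    -0.   ] y [-0.002  0.    -1.   ]
 turn(tool) [ 0.1  -0.12 -0.02] rows>= 1.0
 shift after turn [ 1.3 29.  -0.2] mm
 shift now [ 1.4 29.  -0.2] mm
```

View pics/y_z.png

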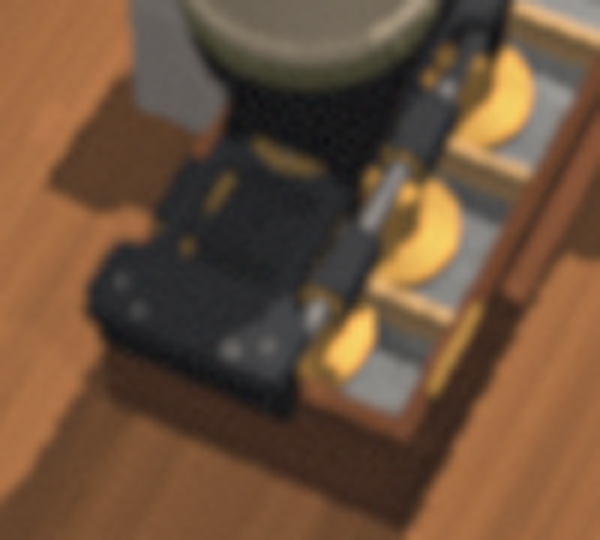

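Request:
arm_command(targets=[[[0.001,0.008,0,0,0,0],[0,0.008,0,0,0,0],[0,0.006,0,0,0,0],[0,0.004,0,0,0,0],[0,0.002,0,0,0,0],[0,0,0,0,0,0]]])

```text
time: 36.33
ee_pos: [0.5527, -0.0187, 0.0059]
eef_rot: [0.506, -0.496, 0.494, -0.504]
ft_force: [-0.7, 0.7, -1.0]
width: 0.0248
```

Request:
arm_command(targets=[[[0,0.001,0,0,0,0],[0,0.001,0,0,0,0],[0,0,0,0,0,0]]])

```text
time: 36.58
ee_pos: [0.5531, -0.0187, 0.0046]
eef_rot: [0.505, -0.496, 0.494, -0.504]
ft_force: [-0.3, -0.3, -1.5]
width: 0.0248
```

Request:
arm_command(targets=[[[0,0.001,0,0,0,0],[0,0.0005,0,0,0,0],[0,0,0,0,0,0]]])

```text
time: 36.83
ee_pos: [0.5533, -0.0187, 0.004]
eef_rot: [0.505, -0.496, 0.494, -0.505]
ft_force: [-4.0, -0.2, 9.4]
width: 0.0248
```

Request:
arm_command(targets=[[[0,0.0005,0,0,0,0],[0,0,0,0,0,0]]])

```text
time: 37.0
ee_pos: [0.5533, -0.0187, 0.0039]
eef_rot: [0.505, -0.496, 0.494, -0.505]
ft_force: [-6.0, -0.3, 15.5]
width: 0.0248
```

Request:
arm_command(targets=[[[0,0,0,0,0,0],[0,0,0,0,0,0],[0,0,0,0,0,0],[0,-0.01,0,0,0,0],[0,-0.015,0,0,0,0],[0,-0.02,0,0,0,0],[0,-0.03,0,0,0,0],[0,-0.03,0,0,0,0],[0,-0.04,0,0,0,0],[0,-0.04,0,0,0,0],[0,-0.03,0,0,0,0],[0,0,0,0,0,0]]], hand=0.4)

```text
time: 38.0
ee_pos: [0.5564, -0.0194, 0.2247]
eef_rot: [-0.502, 0.494, -0.497, 0.507]
ft_force: [-0.5, -0.4, -0.8]
width: 0.0345
```

```bash
python3 - <<'E'
from pk import *
o=snap("z"); find(o)
s,_,_=st(); print(s["joint_positions"].round(2))
go(c2w([.130,0,.205]),ori(-90))
cv2.imwrite("pics/z1.png",cv2.resize(o["scene"]["pixels"][130:450,180:430],None,fx=1.9,fy=1.9,interpolation=cv2.INTER_CUBIC))
E
```

```text
top [238 194  18   4  61] [246.6 195.4] [0.621 0.213 0.012]
top [265 202   3  44  88] [266.5 223.5] [0.552 0.163 0.012]
top [271 214  27  32 489] [284.  225.6] [0.547 0.12  0.012]
top [301 219  17  17 232] [309.5 226.7] [0.545 0.059 0.012]
scene [341 238  22  23 355] [352.1 249.4] [0.548 0.128 0.012]
scene [328 260  23  24 386] [339.6 272.2] [0.551 0.055 0.012]
scene [315 284  22  18 222] [327.1 292.3] [ 0.551 -0.006  0.012]
[-0.67  0.18  0.71  1.64 -0.12  1.37 -1.49]
t 38.1 pos [ 0.5542 -0.0189  0.2192] case [ 0.0009 -0.1074  0.2192] F [-0.8 -0.  -0.5] w 0.0348
axes x [ 0.019 -1.    -0.001] y [ 0.     0.001 -1.   ]
 turn(tool) [-0.02 -0.1  -0.06] rows>= 1.0
 shift after turn [-107.4   14.2  129.1] mm
 shift now [-107.7   14.3  128.9] mm
```

View pics/z1.png

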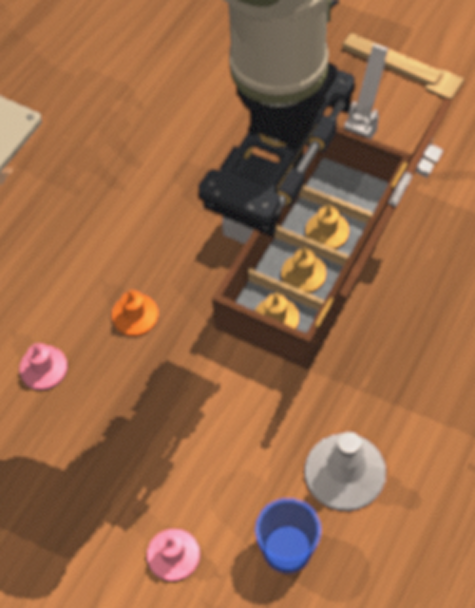

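View pics/z_top.png

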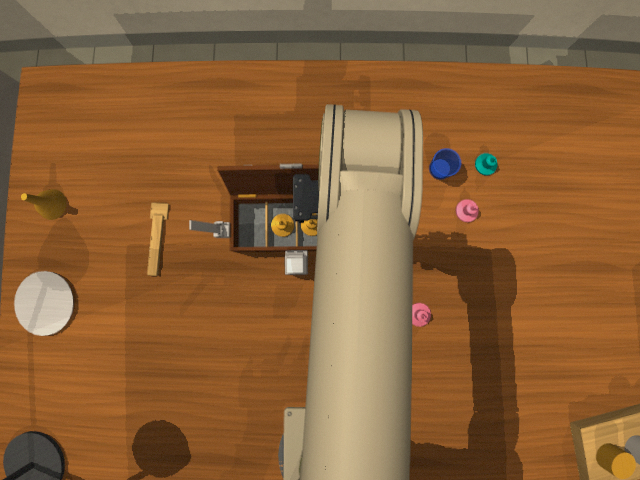

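Request:
arm_command(targets=[[[-0.012,-0.004,0.013,0,0,0],[-0.018,0,0.022,0,0,0],[-0.018,0,0.022,0,0,0],[-0.018,0,0.022,0,0,0],[-0.018,0,0.022,0,0,0],[-0.018,0,0.022,0,0,0],[-0.006,0,0.009,0,0,0],[0,0,0,0,0,0],[0,0,0,0,0,0]]], hand=0)

```text
time: 38.85
ee_pos: [0.6828, 0.0912, 0.2196]
eef_rot: [0.506, -0.496, 0.494, -0.503]
ft_force: [-0.5, -1.1, 0.6]
width: 0.0001
```

```bash
python3 look.py A; python3 - <<'E'
from pk import *
go(c2w([.132,0,.140]),ori(-90))
s=118;C=[]
for t in np.radians([103,97,90,80,70,60,50,40,30,20,10,5,0]):
    ss=130 if t>np.pi/2+.01 else s
    C.append([63-ss*np.cos(t)+10*np.sin(t)+9.5, 72+s*np.sin(t)+10*np.cos(t)-33])
C=np.array(C);print(C.round(1).tolist());print(np.diff(C,axis=0).round(1).tolist())
E
```

```text
t 38.95 pos [0.6827 0.0903 0.221 ] case [ 0.1317 -0.001   0.221 ] F [-0.4  0.4 -0.8] w 0.0001
axes x [ 0.018 -1.     0.   ] y [-0.003 -0.    -1.   ]
0 [[317.0, 299.0], [300.0, 330.0], [300.0, 331.0], [283.0, 363.0]]
0.01 [[320.0, 281.0], [304.0, 313.0], [304.0, 313.0], [287.0, 345.0]]
0.02 [[324.0, 263.0], [307.0, 295.0], [307.0, 295.0], [290.0, 327.0]]
0.03 [[328.0, 245.0], [311.0, 277.0], [311.0, 277.0], [294.0, 309.0]]
0.04 [[331.0, 226.0], [314.0, 258.0], [314.0, 259.0], [297.0, 291.0]]
t 38.95 pos [0.6827 0.0903 0.221 ] case [ 0.1317 -0.001   0.221 ] F [-0.4  0.4 -0.8] w 0.0001
axes x [ 0.018 -1.     0.   ] y [-0.003 -0.    -1.   ]
 turn(tool) [ 0.19 -0.19  0.02] rows>= 1.0
 shift after turn [-1.  81.   0.3] mm
 shift now [-1.  81.   0.5] mm
[[111.5, 151.7], [98.3, 154.9], [82.5, 157.0], [61.9, 156.9], [41.5, 153.3], [22.2, 146.2], [4.3, 135.8], [-11.5, 122.5], [-24.7, 106.7], [-35.0, 88.8], [-42.0, 69.3], [-44.2, 59.2], [-45.5, 49.0]]
[[-13.2, 3.2], [-15.8, 2.1], [-20.6, -0.1], [-20.3, -3.6], [-19.4, -7.1], [-17.8, -10.4], [-15.8, -13.3], [-13.2, -15.8], [-10.3, -17.9], [-7.0, -19.4], [-2.2, -10.1], [-1.3, -10.2]]
```

View pics/A_z.png

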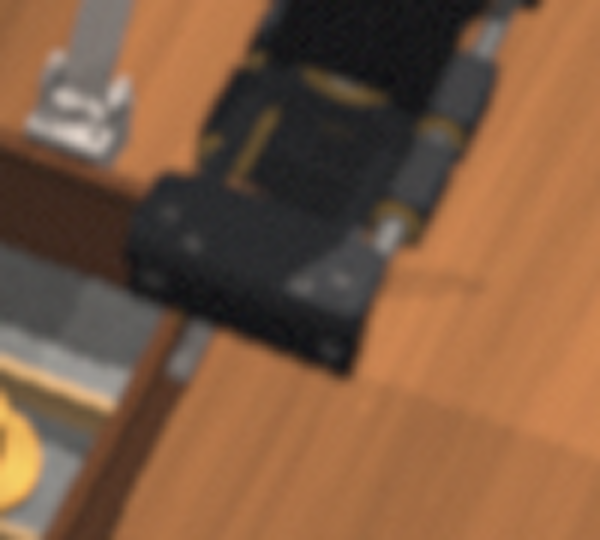

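Request:
arm_command(targets=[[[0,0.012,0,0,0,0],[0,0.015,0,0,0,0],[0,0.015,0,0,0,0],[0,0.014,0,0,0,0],[0,0.01,0,0,0,0],[0,0.005,0,0,0,0],[0,0,0,0,0,0]]])

```text
time: 39.53
ee_pos: [0.6824, 0.0915, 0.149]
eef_rot: [0.506, -0.496, 0.494, -0.504]
ft_force: [-0.2, -0.1, -0.5]
width: 0.0005
```

Request:
arm_command(targets=[[[0,0,-0.005,0,0,0],[0,0,-0.005,0,0,0],[0,0,-0.005,0,0,0],[0,0,-0.005,0,0,0],[0,0,-0.004,0,0,0],[0,-0.001,-0.005,0,0,0],[0,-0.001,-0.005,0,0,0],[0,-0.001,-0.005,0,0,0],[0,-0.001,-0.005,0,0,0],[0,-0.001,-0.005,0,0,0],[0,0,0,0,0,0]]])

```text
time: 40.45
ee_pos: [0.6336, 0.0909, 0.1557]
eef_rot: [0.505, -0.496, 0.494, -0.504]
ft_force: [1.2, -0.1, 0.7]
width: 0.0006
```

```bash
python3 look.py B; python3 - <<'E'
from pk import *
go(c2w([.0825,0,.157]),ori(-90))
E
```

```text
t 40.55 pos [0.6343 0.0909 0.1556] case [0.0833 0.0007 0.1556] F [-0.   0.6  0.6] w 0.0002
axes x [ 0.019 -1.    -0.001] y [-0.002  0.001 -1.   ]
0 [[322.0, 302.0], [306.0, 332.0], [306.0, 333.0], [289.0, 364.0]]
0.01 [[325.0, 286.0], [308.0, 316.0], [308.0, 317.0], [291.0, 347.0]]
0.02 [[327.0, 269.0], [310.0, 300.0], [310.0, 300.0], [293.0, 331.0]]
0.03 [[330.0, 252.0], [313.0, 283.0], [313.0, 283.0], [295.0, 314.0]]
0.04 [[332.0, 235.0], [315.0, 266.0], [315.0, 266.0], [298.0, 298.0]]
t 40.55 pos [0.6343 0.0909 0.1556] case [0.0833 0.0007 0.1556] F [-0.   0.6  0.6] w 0.0002
axes x [ 0.019 -1.    -0.001] y [-0.002  0.001 -1.   ]
 turn(tool) [ 0.12 -0.09 -0.04] rows>= 1.0
 shift after turn [ 0.7 -1.4 -0.8] mm
 shift now [ 0.7 -1.4 -0.8] mm
```

View pics/B_z.png

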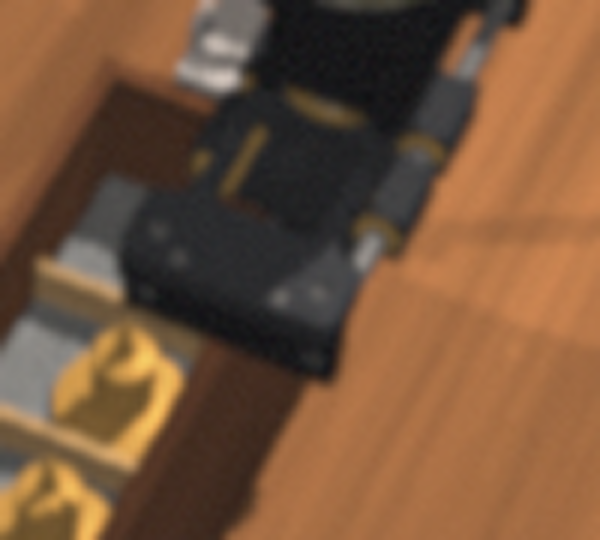

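Request:
arm_command(targets=[[[0,0,-0.005,0,0,0],[0,0,-0.005,0,0,0],[0,0,-0.005,0,0,0],[0,0,-0.005,0,0,0],[0,0.0008,-0.005,0,0,0],[0,0.0009,-0.005,0,0,0],[0,0.0009,-0.005,0,0,0],[0,0.0009,-0.005,0,0,0],[0,0.0018,-0.0049,0,0,0],[0,0.0018,-0.0049,0,0,0],[0,0.0018,-0.0049,0,0,0],[0,0.0018,-0.0049,0,0,0]]])

```text
time: 41.55
ee_pos: [0.5742, 0.0897, 0.1446]
eef_rot: [0.505, -0.496, 0.494, -0.504]
ft_force: [1.0, -0.6, -0.9]
width: 0.0002
```

```bash
python3 look.py D; python3 - <<'E'
from pk import *
go(c2w([.0222,0,.1462]),ori(-90))
E
```

```text
t 41.65 pos [0.5738 0.0898 0.1445] case [0.0229 0.0008 0.1445] F [ 1.2 -0.6  1.2] w 0.0006
axes x [ 0.02  -1.    -0.001] y [-0.003  0.001 -1.   ]
0 [[319.0, 301.0], [301.0, 331.0], [301.0, 332.0], [283.0, 362.0]]
0.01 [[320.0, 285.0], [303.0, 315.0], [302.0, 316.0], [284.0, 346.0]]
0.02 [[321.0, 269.0], [304.0, 298.0], [303.0, 299.0], [286.0, 330.0]]
0.03 [[323.0, 252.0], [305.0, 282.0], [305.0, 283.0], [287.0, 313.0]]
0.04 [[324.0, 235.0], [307.0, 265.0], [306.0, 266.0], [288.0, 296.0]]
t 41.65 pos [0.5738 0.0898 0.1445] case [0.0229 0.0008 0.1445] F [ 1.2 -0.6  1.2] w 0.0006
axes x [ 0.02  -1.    -0.001] y [-0.003  0.001 -1.   ]
 turn(tool) [ 0.18 -0.08 -0.04] rows>= 1.0
 shift after turn [ 0.8 -1.7 -0.7] mm
 shift now [ 0.8 -1.7 -0.7] mm
```

View pics/D_z.png

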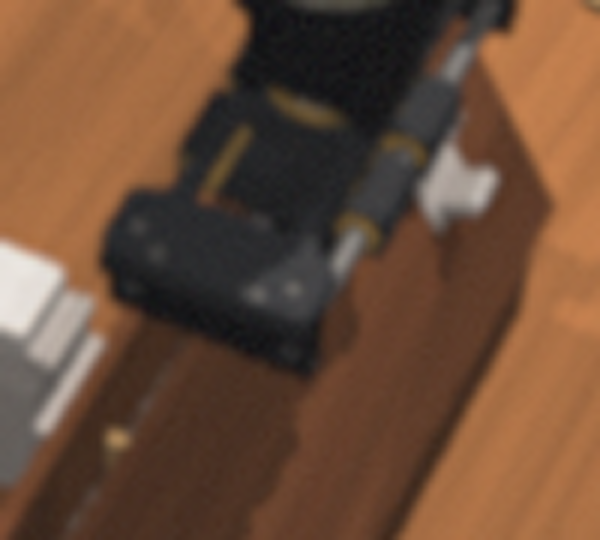

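Request:
arm_command(targets=[[[0,0.002,-0.0045,0,0,0],[0,0.0022,-0.0045,0,0,0],[0,0.0024,-0.0045,0,0,0],[0,0.0026,-0.0045,0,0,0],[0,0.0032,-0.004,0,0,0],[0,0.0033,-0.004,0,0,0],[0,0.0033,-0.004,0,0,0],[0,0.0033,-0.004,0,0,0],[0,0.004,-0.0033,0,0,0],[0,0.004,-0.0033,0,0,0],[0,0.004,-0.0033,0,0,0],[0,0.004,-0.0033,0,0,0]]])

```text
time: 42.65
ee_pos: [0.527, 0.0887, 0.1062]
eef_rot: [0.505, -0.496, 0.494, -0.504]
ft_force: [1.8, -0.6, 2.8]
width: 0.0007
```

```bash
python3 look.py E; python3 - <<'E'
from pk import *
go(c2w([-.0247,0,.1067]),ori(-90))
E
```

```text
t 42.75 pos [0.5267 0.0888 0.1059] case [-0.0243  0.0008  0.1059] F [ 1.8 -0.9  1.5] w 0.0005
axes x [ 0.019 -1.    -0.   ] y [-0.003  0.    -1.   ]
0 [[321.0, 306.0], [303.0, 334.0], [303.0, 335.0], [285.0, 364.0]]
0.01 [[321.0, 290.0], [304.0, 319.0], [303.0, 320.0], [285.0, 349.0]]
0.02 [[322.0, 274.0], [304.0, 303.0], [304.0, 304.0], [286.0, 333.0]]
0.03 [[322.0, 258.0], [305.0, 287.0], [304.0, 288.0], [286.0, 317.0]]
0.04 [[323.0, 242.0], [305.0, 271.0], [305.0, 272.0], [287.0, 301.0]]
t 42.75 pos [0.5267 0.0888 0.1059] case [-0.0243  0.0008  0.1059] F [ 1.8 -0.9  1.5] w 0.0005
axes x [ 0.019 -1.    -0.   ] y [-0.003  0.    -1.   ]
 turn(tool) [ 0.19 -0.09 -0.01] rows>= 1.0
 shift after turn [ 0.8 -0.8 -0.4] mm
 shift now [ 0.8 -0.8 -0.4] mm
```

View pics/E_z.png

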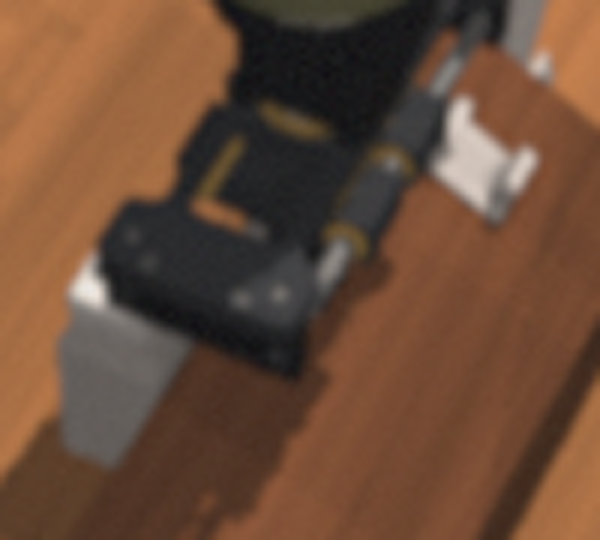

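Request:
arm_command(targets=[[[0,0.0044,-0.0026,0,0,0],[0,0.0044,-0.0026,0,0,0],[0,0.0044,-0.0026,0,0,0],[0,0.0044,-0.0026,0,0,0],[0,0.0049,-0.0018,0,0,0],[0,0.0049,-0.0018,0,0,0],[0,0.0049,-0.0017,0,0,0],[0,0.0049,-0.0017,0,0,0],[0,0.005,-0.001,0,0,0],[0,0,0,0,0,0]]])

```text
time: 43.58
ee_pos: [0.5083, 0.0884, 0.0635]
eef_rot: [0.506, -0.496, 0.494, -0.504]
ft_force: [0.2, 0.1, 3.3]
width: -0.0001
```

```bash
python3 look.py F; python3 - <<'E'
from pk import *
go(c2w([-.0455,0,.049]),ori(-90))
E
```

```text
t 43.68 pos [0.5086 0.0884 0.0643] case [-0.0424  0.0008  0.0643] F [-1.   0.9  2.9] w 0.0005
axes x [ 0.019 -1.    -0.   ] y [-0.003  0.    -1.   ]
0 [[319.0, 304.0], [302.0, 332.0], [301.0, 333.0], [284.0, 362.0]]
0.01 [[319.0, 289.0], [302.0, 317.0], [301.0, 318.0], [284.0, 347.0]]
0.02 [[319.0, 274.0], [302.0, 302.0], [301.0, 303.0], [284.0, 332.0]]
0.03 [[320.0, 259.0], [302.0, 287.0], [302.0, 288.0], [284.0, 317.0]]
0.04 [[320.0, 243.0], [303.0, 271.0], [302.0, 272.0], [284.0, 301.0]]
t 43.68 pos [0.5086 0.0884 0.0643] case [-0.0424  0.0008  0.0643] F [-1.   0.9  2.9] w 0.0005
axes x [ 0.019 -1.    -0.   ] y [-0.003  0.    -1.   ]
 turn(tool) [ 0.18 -0.09 -0.01] rows>= 1.0
 shift after turn [ 0.8 15.3 -3.1] mm
 shift now [ 0.8 15.3 -3. ] mm
```

View pics/F_z.png

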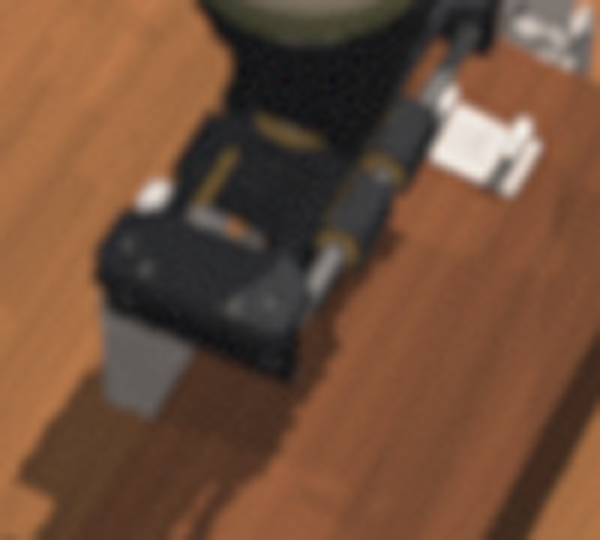

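Now press down step by step watching the force.

Request:
arm_command(targets=[[[0,0.003,-0.001,0,0,0],[0,0.003,-0.001,0,0,0],[0,0.002,-0.001,0,0,0],[0,0,0,0,0,0]]])

```text
time: 44.02
ee_pos: [0.5069, 0.0884, 0.0567]
eef_rot: [-0.505, 0.495, -0.495, 0.505]
ft_force: [3.9, -0.3, 4.4]
width: 0.0005
```

Request:
arm_command(targets=[[[0,0.002,0,0,0,0],[0,0,0,0,0,0]]])

```text
time: 44.18
ee_pos: [0.5062, 0.0884, 0.0545]
eef_rot: [0.505, -0.496, 0.495, -0.504]
ft_force: [2.6, -0.2, 2.7]
width: 0.0005
```

Request:
arm_command(targets=[[[0,0.002,0,0,0,0],[0,0,0,0,0,0]]])

```text
time: 44.35
ee_pos: [0.5053, 0.0884, 0.0519]
eef_rot: [0.506, -0.496, 0.494, -0.504]
ft_force: [0.1, -0.7, 1.3]
width: 0.0007
```

Request:
arm_command(targets=[[[0,0.0015,0,0,0,0],[0,0,0,0,0,0]]])

```text
time: 44.52
ee_pos: [0.505, 0.0883, 0.0503]
eef_rot: [0.506, -0.496, 0.494, -0.504]
ft_force: [-0.1, -0.0, 0.0]
width: 0.0004
```

Request:
arm_command(targets=[[[0,0.002,0,0,0,0],[0,0,0,0,0,0]]])

```text
time: 44.68
ee_pos: [0.5053, 0.0884, 0.0494]
eef_rot: [0.506, -0.496, 0.494, -0.504]
ft_force: [-6.2, -1.1, 10.5]
width: 0.0003
```

Request:
arm_command(targets=[[[0,0.0015,0,0,0,0],[0,0,0,0,0,0]]])

```text
time: 44.85
ee_pos: [0.5054, 0.0884, 0.0491]
eef_rot: [0.505, -0.497, 0.494, -0.504]
ft_force: [-12.1, -2.8, 29.7]
width: 0.0001
```

```bash
python3 look.py G
```

```text
t 44.95 pos [0.5054 0.0884 0.0491] case [-0.0456  0.0009  0.0491] F [-13.   -2.2  29.8] w 0.0006
axes x [ 0.019 -1.    -0.002] y [-0.004  0.002 -1.   ]
0 [[323.0, 305.0], [306.0, 333.0], [305.0, 334.0], [288.0, 363.0]]
0.01 [[323.0, 291.0], [306.0, 319.0], [306.0, 320.0], [288.0, 348.0]]
0.02 [[324.0, 276.0], [306.0, 304.0], [306.0, 305.0], [288.0, 334.0]]
0.03 [[324.0, 261.0], [307.0, 289.0], [306.0, 290.0], [288.0, 319.0]]
0.04 [[324.0, 246.0], [307.0, 274.0], [306.0, 275.0], [289.0, 304.0]]
```

View pics/G_z.png

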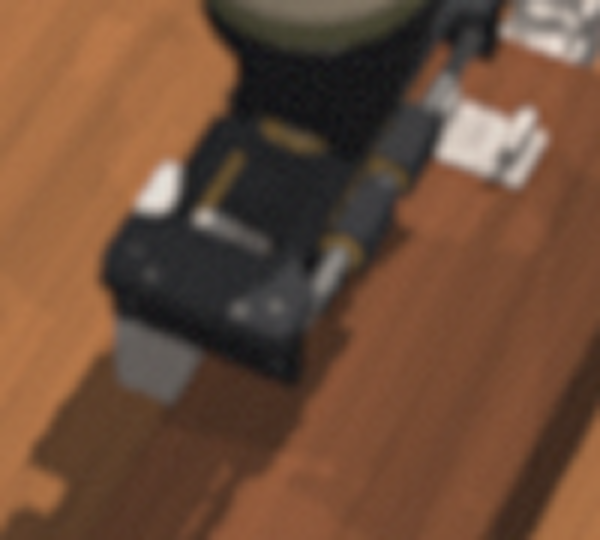

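Request:
arm_command(targets=[[[0,-0.002,0,0,0,0],[0,-0.003,0,0,0,0],[0,-0.004,0,0,0,0],[0,0,0,0,0,0]]])

```text
time: 45.28
ee_pos: [0.5061, 0.0885, 0.057]
eef_rot: [0.505, -0.496, 0.495, -0.504]
ft_force: [0.1, 0.1, 0.0]
width: 0.0005
```

```bash
python3 look.py H
```

```text
t 45.38 pos [0.5058 0.0885 0.0564] case [-0.0451  0.0009  0.0564] F [-0.5 -0.1  0.2] w 0.0007
axes x [ 0.02 -1.   -0.  ] y [-0.002  0.    -1.   ]
0 [[318.0, 307.0], [301.0, 335.0], [301.0, 336.0], [283.0, 364.0]]
0.01 [[319.0, 292.0], [302.0, 320.0], [301.0, 321.0], [283.0, 350.0]]
0.02 [[319.0, 277.0], [302.0, 305.0], [301.0, 306.0], [283.0, 335.0]]
0.03 [[319.0, 262.0], [302.0, 290.0], [301.0, 291.0], [284.0, 320.0]]
0.04 [[320.0, 246.0], [302.0, 275.0], [301.0, 276.0], [284.0, 305.0]]
```

View pics/H_z.png

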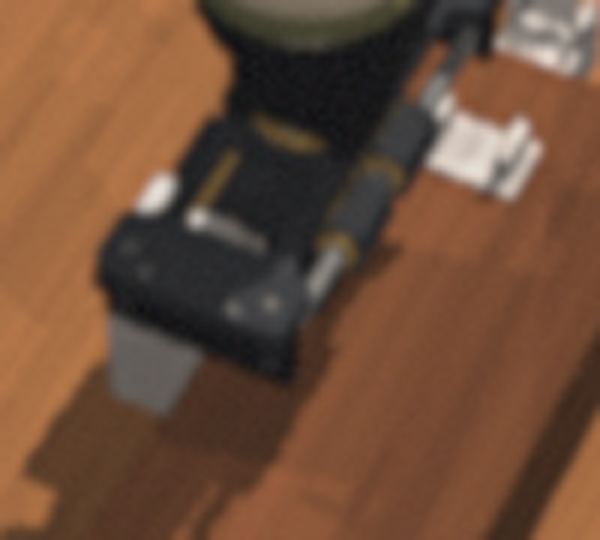

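Request:
arm_command(targets=[[[0,-0.02,0,0,0,0],[0,-0.03,0,0,0,0],[0,-0.04,0,0,0,0],[0,-0.035,0,0,0,0],[-0.02,0,0.003,0,0,0],[-0.035,0,0.004,0,0,0],[-0.035,0,0.004,0,0,0],[-0.035,0,0.004,0,0,0],[-0.035,0,0.004,0,0,0],[-0.035,0,0.004,0,0,0],[-0.035,0,0.004,0,0,0],[-0.015,0,0.003,0,0,0]]])

```text
time: 46.38
ee_pos: [0.5296, 0.3396, 0.1802]
eef_rot: [0.507, -0.495, 0.492, -0.505]
ft_force: [0.4, -0.0, -0.9]
width: 0.0006
```

```bash
python3 - <<'E'
from pk import *
o=snap("I")
go(c2w([-.015,.243,.125]),ori(-90))
cv2.imwrite("pics/I1.png",cv2.resize(o["scene"]["pixels"][110:330,270:430],None,fx=2.7,fy=2.7,interpolation=cv2.INTER_CUBIC))
cv2.imwrite("pics/I2.png",cv2.resize(o["top"]["pixels"][170:300,180:380],None,fx=4,fy=4,interpolation=cv2.INTER_CUBIC))
E
```

```text
t 46.48 pos [0.5301 0.3377 0.18  ] case [-0.0156  0.2495  0.18  ] F [-0.1  0.1 -0.2] w 0.0008
axes x [ 0.025 -1.     0.   ] y [-0.004 -0.    -1.   ]
 turn(tool) [0.22 0.21 0.02] rows>= 1.0
 shift after turn [ 6.5 55.   0.6] mm
 shift now [ 6.5 55.   0.8] mm
```

View pics/I1.png

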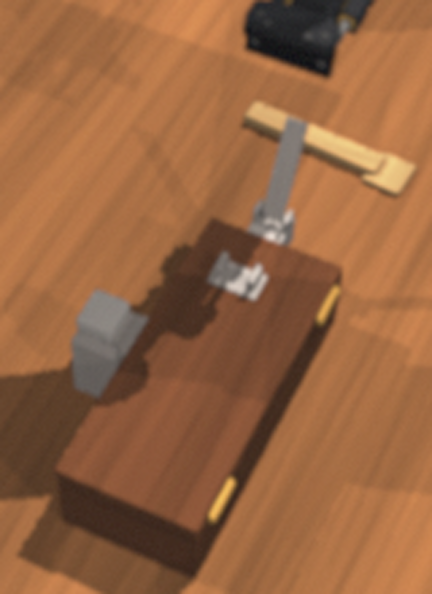

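View pics/I2.png

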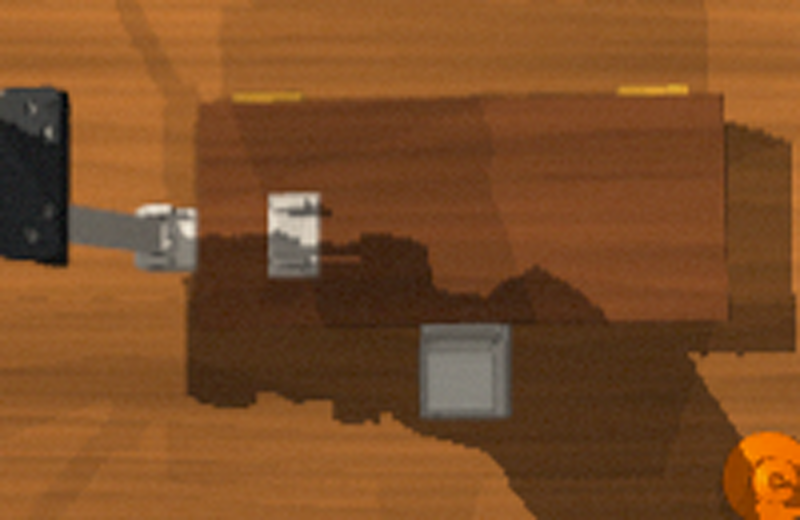

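Request:
arm_command(targets=[[[0,0.012,0,0,0.2,0],[0,0.016,0,0,0,0],[0,0.014,0,0,0,0],[0,0.01,0,0,0,0],[0,0,0,0,0,0]]])

```text
time: 46.9
ee_pos: [0.5303, 0.3317, 0.1268]
eef_rot: [0.505, -0.497, 0.496, -0.502]
ft_force: [0.0, 1.0, 0.9]
width: 0.0004
```

```bash
python3 look.py J; python3 - <<'E'
from pk import *
go(c2w([-.015,.232,.128]),ori(-90))
C=[]
for f,r in((-27,94),(-15,90),(0,84),(15,80),(30,76),(45,72),(60,66),(75,58),(85,52),(90,50)):
    t=np.radians(f); C.append([170-r*np.sin(t)+3*np.cos(t)+15, 89+r*np.cos(t)+3*np.sin(t)-33])
C=np.array(C); C[:2,1]=[128,134]
print(C.round(1).tolist());print(np.diff(C,axis=0).round(1).tolist())
E
```

```text
t 47.0 pos [0.5314 0.3329 0.1295] case [-0.0145  0.2448  0.1295] F [-0.1  0.7  0.8] w 0.0004
axes x [ 0.015 -1.     0.   ] y [-0.003 -0.    -1.   ]
0 [[320.0, 308.0], [305.0, 332.0], [305.0, 333.0], [290.0, 357.0]]
0.01 [[322.0, 291.0], [307.0, 315.0], [307.0, 316.0], [292.0, 340.0]]
0.02 [[324.0, 274.0], [309.0, 298.0], [309.0, 299.0], [294.0, 323.0]]
0.03 [[326.0, 257.0], [311.0, 281.0], [311.0, 281.0], [296.0, 305.0]]
0.04 [[328.0, 239.0], [313.0, 263.0], [313.0, 264.0], [298.0, 288.0]]
t 47.0 pos [0.5314 0.3329 0.1295] case [-0.0145  0.2448  0.1295] F [-0.1  0.7  0.8] w 0.0004
axes x [ 0.015 -1.     0.   ] y [-0.003 -0.    -1.   ]
 turn(tool) [ 0.16 -0.36 -0.  ] rows>= 1.0
 shift after turn [12.8  1.5 -0.5] mm
 shift now [12.8  1.5 -0.4] mm
[[230.3, 128.0], [211.2, 134.0], [188.0, 140.0], [167.2, 134.1], [149.6, 123.3], [136.2, 109.0], [129.3, 91.6], [129.8, 73.9], [133.5, 63.5], [135.0, 59.0]]
[[-19.2, 6.0], [-23.2, 6.0], [-20.8, -5.9], [-17.6, -10.7], [-13.4, -14.3], [-6.9, -17.4], [0.4, -17.7], [3.7, -10.4], [1.5, -4.5]]
```

View pics/J_z.png

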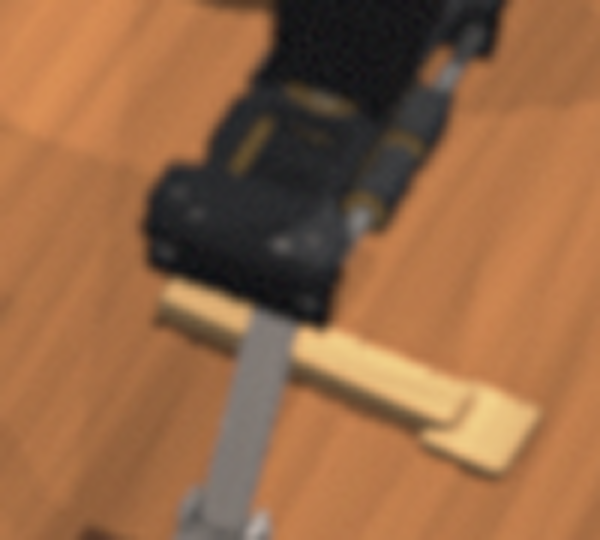

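Request:
arm_command(targets=[[[0.005,0,0,0,-0.3,0],[0.005,0,0,0,0,0],[0.005,0,0,0,0,0],[0.006,-0.001,0,0,0,0],[0.006,-0.0015,0,0,0,0],[0.006,-0.0015,0,0,0,0],[0.006,-0.0015,0,0,0,0],[0.006,-0.0015,0,0,0,0],[0.006,-0.0015,0,0,0,0],[0.006,-0.0015,0,0,0,0],[0,0,0,0,0,0]]])

```text
time: 47.92
ee_pos: [0.5329, 0.2751, 0.1398]
eef_rot: [0.505, -0.496, 0.495, -0.504]
ft_force: [0.2, -0.7, 0.3]
width: 0.0006
```

```bash
python3 look.py L; python3 - <<'E'
from pk import *
go(c2w([-.015,.1672,.134]),ori(-90))
E
```

```text
t 48.02 pos [0.5326 0.2766 0.1395] case [-0.0145  0.1885  0.1395] F [ 0.4 -0.1 -0.3] w 0.0001
axes x [ 0.021 -1.    -0.   ] y [-0.002  0.    -1.   ]
0 [[320.0, 310.0], [305.0, 335.0], [305.0, 336.0], [290.0, 361.0]]
0.01 [[322.0, 293.0], [307.0, 318.0], [307.0, 319.0], [292.0, 344.0]]
0.02 [[324.0, 276.0], [309.0, 301.0], [309.0, 301.0], [293.0, 327.0]]
0.03 [[326.0, 259.0], [311.0, 284.0], [311.0, 284.0], [295.0, 309.0]]
0.04 [[328.0, 241.0], [313.0, 266.0], [312.0, 266.0], [297.0, 292.0]]
t 48.02 pos [0.5326 0.2766 0.1395] case [-0.0145  0.1885  0.1395] F [ 0.4 -0.1 -0.3] w 0.0001
axes x [ 0.021 -1.    -0.   ] y [-0.002  0.    -1.   ]
 turn(tool) [ 0.14 -0.02 -0.03] rows>= 1.0
 shift after turn [21.3  5.5 -0.5] mm
 shift now [21.3  5.5 -0.5] mm
```

View pics/L_z.png

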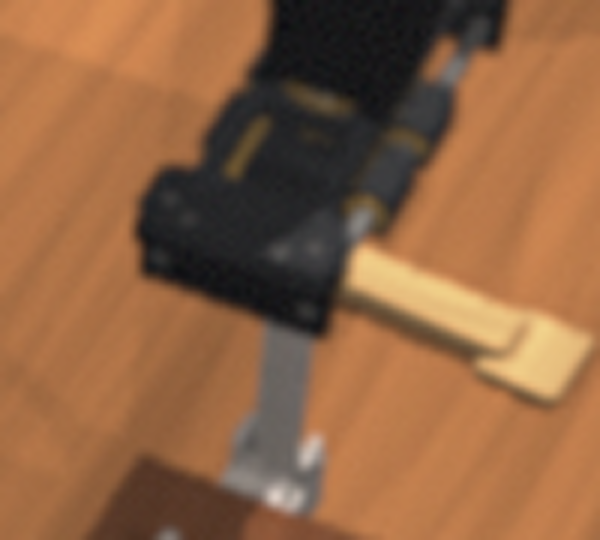

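Request:
arm_command(targets=[[[0.0052,0.0012,0,0,0,0],[0.0052,0.0014,0,0,0,0],[0.0052,0.0014,0,0,0,0],[0.0052,0.0015,0,0,0,0],[0.0045,0.0027,0,0,0,0],[0.0045,0.0027,0,0,0,0],[0.0045,0.0027,0,0,0,0],[0.0045,0.0027,0,0,0,0],[0,0,0,0,0,0]]])

```text
time: 48.77
ee_pos: [0.5332, 0.2366, 0.1225]
eef_rot: [0.506, -0.496, 0.494, -0.504]
ft_force: [0.0, 0.4, 0.2]
width: 0.0004
```

```bash
python3 look.py M; python3 - <<'E'
from pk import *
go(c2w([-.015,.1362,.109]),ori(-90))
E
```

```text
t 48.87 pos [0.5332 0.2379 0.123 ] case [-0.0147  0.1497  0.123 ] F [ 0.  -0.2 -0.1] w 0.0004
axes x [ 0.021 -1.    -0.   ] y [-0.003  0.    -1.   ]
0 [[320.0, 307.0], [305.0, 333.0], [304.0, 333.0], [289.0, 359.0]]
0.01 [[322.0, 290.0], [306.0, 316.0], [306.0, 317.0], [290.0, 343.0]]
0.02 [[323.0, 273.0], [308.0, 299.0], [307.0, 300.0], [292.0, 326.0]]
0.03 [[325.0, 256.0], [310.0, 282.0], [309.0, 283.0], [293.0, 309.0]]
0.04 [[327.0, 239.0], [311.0, 265.0], [311.0, 266.0], [295.0, 292.0]]
t 48.87 pos [0.5332 0.2379 0.123 ] case [-0.0147  0.1497  0.123 ] F [ 0.  -0.2 -0.1] w 0.0004
axes x [ 0.021 -1.    -0.   ] y [-0.003  0.    -1.   ]
 turn(tool) [ 0.16 -0.02 -0.01] rows>= 1.0
 shift after turn [13.5 14.  -0.3] mm
 shift now [13.5 14.  -0.3] mm
```

View pics/M_z.png

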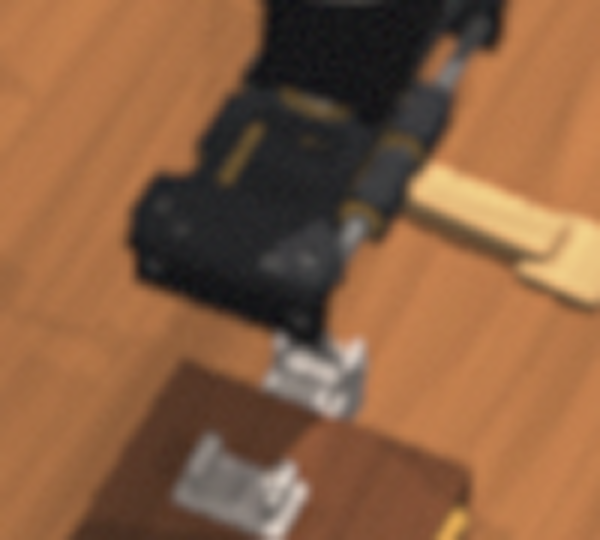

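Request:
arm_command(targets=[[[0.0045,0.0047,0,0,0,0],[0.0045,0.0047,0,0,0,0],[0.0045,0.0047,0,0,0,0],[0.0023,0.0058,0,0,0,0],[0.0023,0.0058,0,0,0,0],[0.0023,0.0058,0,0,0,0],[0,0,0,0,0,0]]])

```text
time: 49.45
ee_pos: [0.5329, 0.2168, 0.0901]
eef_rot: [0.506, -0.496, 0.494, -0.504]
ft_force: [-0.3, -0.4, -0.2]
width: 0.0005
```

```bash
python3 look.py N; python3 - <<'E'
from pk import *
go(c2w([-.015,.1298,.0739]),ori(-90))
E
```

```text
t 49.55 pos [0.5334 0.2176 0.0913] case [-0.0149  0.1295  0.0913] F [-0.9  0.2  0.2] w 0.0004
axes x [ 0.021 -1.    -0.   ] y [-0.003 -0.    -1.   ]
0 [[318.0, 309.0], [303.0, 335.0], [302.0, 336.0], [287.0, 362.0]]
0.01 [[320.0, 293.0], [304.0, 319.0], [304.0, 320.0], [288.0, 346.0]]
0.02 [[321.0, 277.0], [306.0, 303.0], [305.0, 303.0], [290.0, 330.0]]
0.03 [[323.0, 260.0], [307.0, 286.0], [307.0, 287.0], [291.0, 314.0]]
0.04 [[324.0, 244.0], [309.0, 270.0], [308.0, 271.0], [292.0, 297.0]]
t 49.55 pos [0.5334 0.2176 0.0913] case [-0.0149  0.1295  0.0913] F [-0.9  0.2  0.2] w 0.0004
axes x [ 0.021 -1.    -0.   ] y [-0.003 -0.    -1.   ]
 turn(tool) [ 0.18 -0.   -0.  ] rows>= 1.0
 shift after turn [-0.3 17.4 -0.1] mm
 shift now [-0.3 17.4 -0.1] mm
```

View pics/N_z.png

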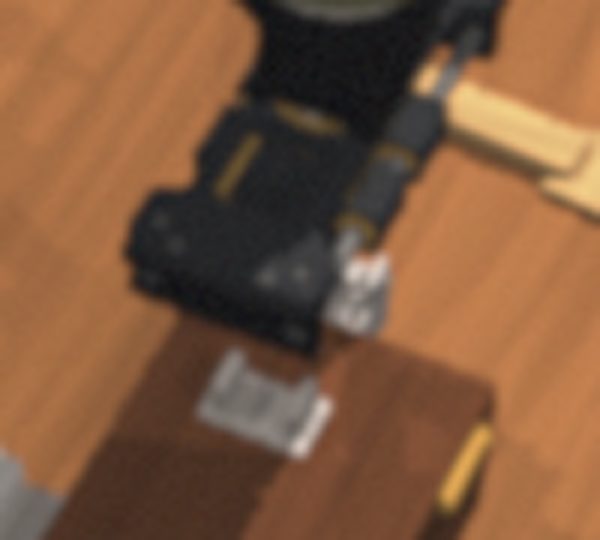

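Request:
arm_command(targets=[[[0,0.0044,0,0,0,0],[0,0.0044,0,0,0,0],[0,0.0044,0,0,0,0],[0,0.0042,0,0,0,0],[-0.001,0.003,0,0,0,0],[-0.001,0.003,0,0,0,0],[-0.001,0.002,0,0,0,0],[0,0,0,0,0,0]]])

```text
time: 50.22
ee_pos: [0.5332, 0.221, 0.0657]
eef_rot: [0.506, -0.495, 0.494, -0.505]
ft_force: [0.1, 0.7, -0.1]
width: 0.0002
```

```bash
python3 look.py O
```

```text
t 50.32 pos [0.5335 0.2209 0.0662] case [-0.0148  0.1327  0.0662] F [-0.4  0.9  0.4] w 0.0004
axes x [ 0.021 -1.    -0.   ] y [-0.003  0.    -1.   ]
0 [[318.0, 307.0], [303.0, 333.0], [303.0, 333.0], [287.0, 359.0]]
0.01 [[320.0, 291.0], [305.0, 317.0], [304.0, 318.0], [289.0, 344.0]]
0.02 [[321.0, 276.0], [306.0, 301.0], [305.0, 302.0], [290.0, 328.0]]
0.03 [[323.0, 260.0], [307.0, 286.0], [307.0, 286.0], [291.0, 312.0]]
0.04 [[324.0, 244.0], [309.0, 270.0], [308.0, 270.0], [293.0, 296.0]]
```

View pics/O_z.png

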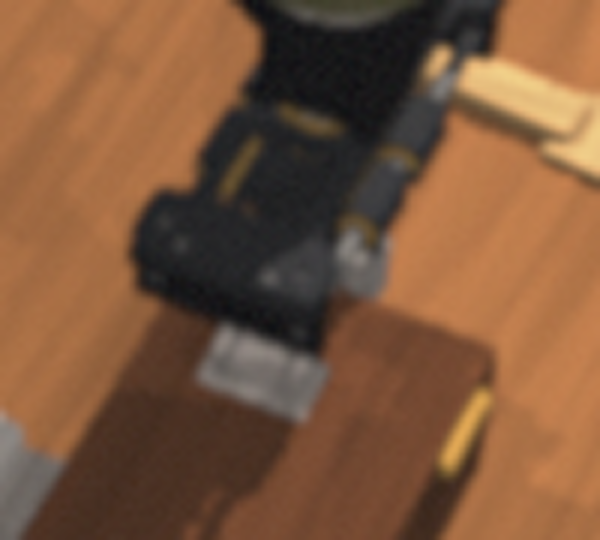

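Press on until contact is firm.

Request:
arm_command(targets=[[[0,0.002,0,0,0,0],[0,0.002,0,0,0,0],[0,0,0,0,0,0]]])

```text
time: 50.57
ee_pos: [0.5334, 0.2207, 0.062]
eef_rot: [0.506, -0.495, 0.494, -0.505]
ft_force: [0.6, -0.5, -0.5]
width: 0.0003
```

Request:
arm_command(targets=[[[0,0.0015,0,0,0,0],[0,0.0015,0,0,0,0],[0,0,0,0,0,0]]])

```text
time: 50.82
ee_pos: [0.5336, 0.2207, 0.0595]
eef_rot: [0.506, -0.495, 0.494, -0.505]
ft_force: [-0.9, -1.5, 2.8]
width: 0.0001
```

Request:
arm_command(targets=[[[0,0.001,0,0,0,0],[0,0,0,0,0,0]]])

```text
time: 50.98
ee_pos: [0.5337, 0.2207, 0.0593]
eef_rot: [0.506, -0.496, 0.494, -0.505]
ft_force: [-4.9, -2.8, 12.9]
width: 0.0006
```

Request:
arm_command(targets=[[[0,0.0005,0,0,0,0],[0,0,0,0,0,0],[0,-0.01,0,0,0,0],[0,-0.03,0,0,0,0],[0,-0.04,0,0,0,0],[0,-0.04,0,0,0,0],[-0.04,0,0,0,0,0],[-0.04,0,0,0,0,0],[-0.04,0,0,0,0,0],[-0.04,0,0,0,0,0],[0,0,0,0,0,0],[0,0,0,0,0,0]]])

```text
time: 51.98
ee_pos: [0.529, 0.3836, 0.1769]
eef_rot: [0.507, -0.494, 0.493, -0.506]
ft_force: [0.3, -1.3, 0.3]
width: 0.0006
```

```bash
python3 - <<'E'
from pk import *
o=snap("P"); go()
cv2.imwrite("pics/P1.png",cv2.resize(o["scene"]["pixels"][110:330,270:430],None,fx=2.7,fy=2.7,interpolation=cv2.INTER_CUBIC))
cv2.imwrite("pics/P2.png",cv2.resize(o["top"]["pixels"][170:300,180:380],None,fx=4,fy=4,interpolation=cv2.INTER_CUBIC))
f=lambda p:(proj(o["top"],c2w(p))[0]-[180,170])*4
print(f([-.015,.076,.092]),f([-.015,.17,.092]))
E
```

```text
t 52.08 pos [0.5308 0.3798 0.1778] case [-0.0141  0.2917  0.1778] F [ 0.3 -0.7 -0.7] w 0.0004
axes x [ 0.02 -1.    0.  ] y [-0.002 -0.001 -1.   ]
[325.02977017 228.53382774] [158.07274829 230.73260748]
```

View pics/P1.png

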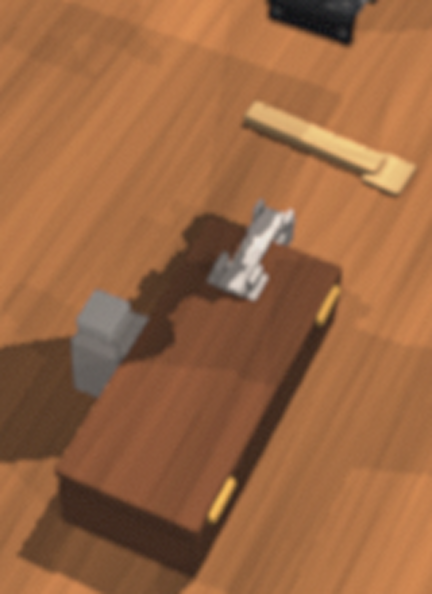

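View pics/P2.png

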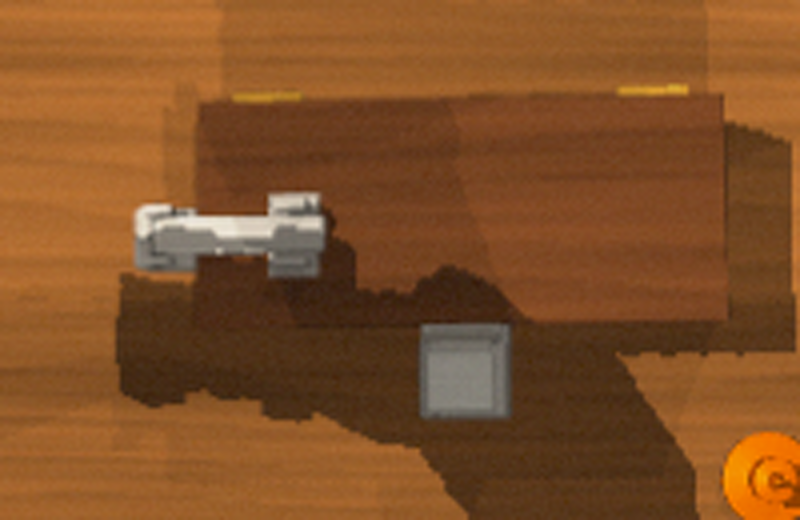

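View pics/P_top.png

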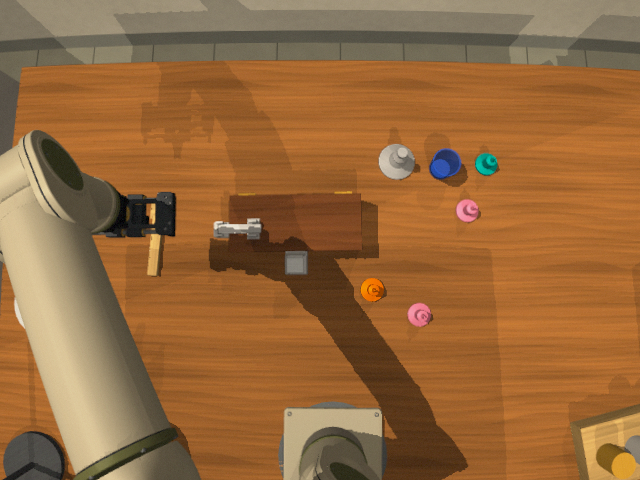

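```bash
python3 -c "
from bench import r
print(r.close_job())"
```

```text
the job is handed in; nothing more can be done
None
```

The job is done and handed in at about 52 s of the 210 s allowed; no verdict is reported.

- **Opening the case:** I pressed the button with one finger while the other stood over the lid. I let the lid up slowly, with the fingers on it, until it stood fully open.
- **Prickets:** Three brass prickets were on the table, and they now stand upright in bays 0, 1 and 2. I left the orange, pink and turquoise look-alikes alone.
- **Closing the case:** I swept the lid shut from behind and pressed it to a hard stop at about 30 N. Only after that did I swing the hasp over and press it down.

**Last checks**
- **Lid and catch:** The lid's corners and the button look the same as at the start. The lid did not push back when I lifted off, so the catch should be holding. That is inferred: I saw no clear 8–15 N peak as it snapped.
- **Hasp:** Its tip is in the keeper, within a few pixels of its calculated closed position, and it hit a hard stop at closed height.
- **Bystanders:** The votive cup, chalice base and wax scraper appear unmoved, and the arm was clear of everything at hand-in.

**One disagreement:** The real fingertips were about 33 mm higher than the reported TCP. This showed in the pictures, at the button and at the first stem grasp. I found the offset with small steps and force readings, and allowed for it from then on. My first try at a pricket closed on the spike, so I reopened, went lower and gripped the stem.

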